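# Set out the bench for a dry-run glue-up

### The arm

A 7-joint arm with a two-finger parallel gripper is mounted at the origin on the work surface. World frame = base frame: x ahead of the robot, y to its left, z up, the work surface at z = 0. Lengths are in m, angles in degrees, forces in N, time in s.
With the tool pointing down it reaches from about 0.425 to 0.825 m from the base axis. Payload 3.6 kg.
Tool frame: the origin (TCP) lies at the very end of the fingers, on their centre line; the grasp point (between the pads) lies behind it (arm.hold_point_z is the y of the grasp point in the tool frame, in m); y points along the fingers, z is the direction in which the jaws open and shut, and the axes are right-handed (so a half turn about y gives the same grasp; the last joint's range is limited). The gripper opens to 93 mm and grips with 3 to 60 N. Pads are 15 mm wide; open, the fingers measure 128 mm over their backs; the gripper's body (75 mm by 188 mm) begins 65 mm behind the grasp point.
Start: joints at [-76.977, 35.231, -0.722, 81.555, 0.464, 63.22, -2.315], TCP at [0.163, 0.629, 0.19] pointing down, gripper open.
Joint ranges: [-178.69, 178.69], [-17.37, 117.87], [-77.05, 75.6], [15.02, 138.74], [-78.02, 258.01], [0.78, 113.62], [-162.83, 162.83]. Speed limits (degrees/s): [159.86, 159.86, 180, 180, 180, 180, 180].

### API

Orientations are given as a 3x3 rotation matrix whose columns are the frame's x, y, z axes.
In Python, from cell import arm gives the robot as it stands.
- The arm moves only by the shell command python3 -m pendant 'ROWS' [OPENING] [FORCE]. ROWS is JSON, a list of rows, each a list of 4 numbers: the shift along the tool's x, y, z in units of 50 mm (1.0 is 50 mm), then the turn about the tool's y in units of 8 degrees (1.0 is 8 degrees). In form: [[tx, ty, tz, yaw], ...]. A call has 1 to 12 rows; each row shifts and turns the commanded pose from where the row before left it, along the tool's axes as they then stand; what a row does not reach is not made up. A row lasts 1/10 s, in which the tool goes at most 50 mm and 8.59 degrees, less where a joint would pass 70% of its speed; a pose out of reach is approached as far as the arm can. A call is refused whole if a number of a shift passes 1 or a number of a turn 1, either way. A call with a gripper value outside its range is refused whole. OPENING is the opening, from 0 (shut) to 1 (fully open), set as the call begins (- or left out, the last holds). The fingers move at their own pace and stop on an object; FORCE is the grip in N (left out, the last holds). Time passes only in rows, so rows that do not move let the fingers close. It gives the time, the measured TCP pose, the force and the opening at its end, in the units of the state.
- arm.observe(): the state, without advancing time (a new reading comes with each control period).
- arm.grab_frame(name): name is "scene" or "side" or "wrist"; returns the picture (420x560x3 uint8, red, green, blue); there is no depth.
- arm.calibration(name): a dict with "mtx" (3x3 intrinsics, pixels), "camera_from_world" (4x4, takes a point from world to camera coordinates); the wrist camera has in their place "T_tool_cam" (4x4, takes a point from camera to tool coordinates, whose origin is the TCP and whose axes are the tool frame's). Camera axes: x right, y down, z forward; pixel columns grow to the right and rows downward; lengths in m; the calibration is good to about 2 mm. The wrist camera is an equidistant fisheye: a pixel r from the principal point sees the ray r / f radians off the axis. A picture is of the moment at which its call begins: read the wrist's pose just before it. calibration takes no time and is no camera call.
- arm.finish_job(): hands the job in, once; it reports no verdict.
The state is a dict: "t": time; "joints": joint angles; "qd": joint speeds; "joint_torque": joint torques, N m; "position": TCP position; "ee_rot": TCP orientation; "contact_force": force on the tool from outside, world axes, zero at the start; "torque": the same for the moment, N m; "opening": finger opening in m.
Only numpy, scipy, OpenCV 4.12 (cv2) and the standard library are available. Lean on these libraries where they do the work, as an engineer would, in place of code of your own. Each camera call takes 0.05 s, during which the arm holds its last target.

### The job

Set the bench out for a dry run of the glue-up: lay the long caul squarely on top of the work on the gluing board, ends matching, and stand the tapered plastic pot upright in the steel kettle so that it sits right down on the kettle's floor. Lay the roller in front of the gluing board (the robot's side) along its long edge, and take the crossed spring clamps apart and lay one beside each end of the board, parallel to that end; roller and clamps lie flat on the bench, centred on their edge and about 3 cm clear of it. Leave the kettle, the glass jar and the short offcut where they are.

Things in the scene. Friction and masses are not known exactly. Their poses are not given: they have to be found in the camera images.
- gluing_board: White melamine board, 80 (x) by 160 (y) by 16 high, fixed to the bench; origin at the centre of its underside, front edge (robot's side) at -x, short ends at +y and -y. On it, centred along its y axis, is the work: a dark and a light hardwood lath edge to edge, together 40 wide (x) and 130 long (y), flat top 36 above the origin, between two low end stops (top 25 above the origin)
- caul_c (a point): Caul: straight pine batten lying flat, 130 long (its x axis), 36 wide, 18 thick, as long as the work; the point is its centre, 9 above its underside
- clamp_low_c (a point): The lower of two purple spring clamps lying crossed, one on the other: lying flat on its side, 107 long (handle ends 56 behind the point at its -x end, jaw tips 51 ahead), 20 thick, 57 wide over the handle ends, 36 at the pivot, where both sides are flat, 28 long and parallel to its x axis: grip there, across y. The point is on the pivot axis, 10 above its underside
- clamp_top_c (a point): The upper of the two crossed clamps, its underside 20 above the bench at the start: lying flat on its side, 107 long (handle ends 56 behind the point at its -x end, jaw tips 51 ahead), 20 thick, 57 wide over the handle ends, 36 at the pivot, where both sides are flat, 28 long and parallel to its x axis: grip there, across y. The point is on the pivot axis, 10 above its underside
- roller_c (a point): Hand glue roller lying flat, 130 long (its x axis): white plastic sleeve 32 in diameter and 50 wide at +x in a steel fork 58 wide, round wooden handle 26 in diameter from 50 behind to 14 ahead of the point, pommel 32 in diameter at -x. The point is the middle of its length, on the handle's axis, 16 above the bench
- pot_c (a point): Tapered open white plastic pot standing upright, 85 high, 42 in diameter at the foot, 53 at the top (57 over a rim bead in the top 4); the point is its centre, 42.5 above its underside
- kettle: Small open steel glue kettle standing loose on the bench, 50 high, outside diameter 54 at the foot and 76 at the rim (82 over two lugs), with a thin wire bail hanging down outside on its -x side (45 from the axis); inside it narrows from 70 at the rim to about 49 at the flat floor, which is 4 above its origin. The origin is the centre of its underside. The seated pot stands about 39 above the rim
- jar: Small glass jar with a steel screw lid, 60 in diameter, 78 high, a bystander; origin at the centre of its underside
- offcut: Short offcut of the same batten as the caul, 60 by 36 by 18, a bystander; origin at the centre of its underside
Not all that is in view belongs to the job. Leave any orange or pink look-alike of the kettle alone. What is shaped like the part that bears caul_c but black or red is not meant.

How it is judged (in metres and radians):
At the end, for the whole second after the job is handed in: Caul flat on the work, centred to 10 mm; pot upright on the kettle's floor; roller flat, its middle 73-117 mm before the board's centre; one clamp flat beyond each end, its middle 116-160 mm from the centre; these three centred to 25 mm, parallel to their edges to 0.2 rad; all released, at rest (x of caul_c in the frame of gluing_board between -0.01 and 0.01 m and y of caul_c in the frame of gluing_board between -0.01 and 0.01 m and z of caul_c in the frame of gluing_board between 0.041 and 0.049 m and angle between the x axis of caul_c and the y axis of gluing_board, either way round below 0.1 rad and angle between each of caul_c, kettle's own z axis and vertical below 0.06 rad and x of roller_c in the frame of gluing_board between -0.117 and -0.073 m and y of roller_c in the frame of gluing_board between -0.025 and 0.025 m and height (world z) of roller_c below 0.021 m and angle between the x axis of roller_c and the y axis of gluing_board, either way round below 0.2 rad and z of pot_c in the frame of kettle below 0.05 m and horizontal distance between pot_c and kettle below 0.008 m and angle between pot_c's own z axis and vertical below 0.08 rad and height (world z) of each of clamp_low_c, clamp_top_c below 0.014 m and angle between the x axis of each of clamp_low_c, clamp_top_c and the x axis of gluing_board, either way round below 0.2 rad and linear speed of each of caul, clamp_low, clamp_top, roller, pot below 0.02 m/s and ((x of clamp_low_c in the frame of gluing_board between -0.025 and 0.025 m and y of clamp_low_c in the frame of gluing_board between 0.116 and 0.16 m and x of clamp_top_c in the frame of gluing_board between -0.025 and 0.025 m and y of clamp_top_c in the frame of gluing_board between -0.16 and -0.116 m) or (x of clamp_low_c in the frame of gluing_board between -0.025 and 0.025 m and y of clamp_low_c in the frame of gluing_board between -0.16 and -0.116 m and x of clamp_top_c in the frame of gluing_board between -0.025 and 0.025 m and y of clamp_top_c in the frame of gluing_board between 0.116 and 0.16 m))); the robot touches nothing.
It fails at once if the glass jar is moved more than 20 mm or tipped (distance of jar from where it was at the start of the episode above 0.02 m or angle between jar's own z axis and vertical above 0.3 rad).
It fails at once if the short offcut is moved more than 20 mm (distance of offcut from where it was at the start of the episode above 0.02 m).
It fails at once if the kettle is moved more than 30 mm or tipped (distance of kettle from where it was at the start of the episode above 0.03 m or angle between kettle's own z axis and vertical above 0.5 rad).
It also fails if it takes over 112 s, if anything falls off the work surface, if the arm or the gripper's body presses on something with over 40 N, if the wrist force passes 120 N, or if a joint passes its speed limit or range.

## Working session

There is one attempt and no reset: what is moved stays moved. The work goes in short steps, Python scripts to look and compute and a shell command to move; the robot and the scene stay as the last step left them, time stands still between calls to the robot, and variables do not carry over. Pictures are saved under pics/ and viewed, and the job is handed in when it is done.

```bash
ls; mkdir -p pics; python3 - <<'E'
from cell import arm
import cv2
for n in("scene","side","wrist"):
    im=arm.grab_frame(n); cv2.imwrite(f"pics/{n}0.png",im[...,::-1])
    c=arm.calibration(n); print(n,{k:v.round(4).tolist() if hasattr(v,'round') else v for k,v in c.items()})
s=arm.observe(); print(s, arm.hold_point_z)
E
```

```text
pics
scene {'mtx': [[384.7069, 0.0, 274.2172], [0.0, 384.7069, 207.6691], [0.0, 0.0, 1.0]], 'camera_from_world': [[-0.7008, 0.7133, -0.0103, 0.3324], [0.5146, 0.4955, -0.6998, -0.2777], [-0.494, -0.4957, -0.7143, 1.4793], [0.0, 0.0, 0.0, 1.0]]}
side {'mtx': [[390.3488, 0.0, 279.7572], [0.0, 390.3488, 214.5504], [0.0, 0.0, 1.0]], 'camera_from_world': [[0.9843, -0.175, 0.0247, -0.4932], [-0.08, -0.5656, -0.8208, 0.1331], [0.1576, 0.8059, -0.5707, 1.1221], [0.0, 0.0, 0.0, 1.0]]}
wrist {'mtx': [[325.1923, 0.0, 275.4512], [0.0, 325.1923, 210.9857], [0.0, 0.0, 1.0]], 'T_tool_cam': [[0.0009, 0.9624, 0.2716, -0.0756], [0.0013, -0.2716, 0.9624, -0.195], [1.0, -0.0005, -0.0015, -0.0005], [0.0, 0.0, 0.0, 1.0]]}
{'t': 0.15, 'joints': array([-76.9787513 ,  35.27651324,  -0.72458344,  81.61969106,
         0.46346679,  63.21883482,  -2.31416451]), 'qd': array([ 0.0405605 , -0.19155221,  0.01529396, -0.29496932,  0.01531028,
       -0.06859653,  0.0285876 ]), 'joint_torque': array([ 5.05134904e-04, -4.59347534e+01,  2.09273212e-01, -1.65941709e+01,
       -6.11360860e-02,  1.81443302e-02,  1.64056532e-04]), 'position': array([0.16298229, 0.62855332, 0.18865047]), 'ee_rot': array([[ 9.67997914e-01, -5.01377230e-04,  2.50957741e-01],
       [-2.50958241e-01, -1.89335813e-03,  9.67996062e-01],
       [-1.01783054e-05, -9.99998082e-01, -1.95859147e-03]]), 'contact_force': array([ 0.04700489, -0.80328777, -0.18370513]), 'torque': array([-0.03786984,  0.00536885, -0.013733  ]), 'opening': 0.09287378972909628} -0.0188
```

View pics/scene0.png

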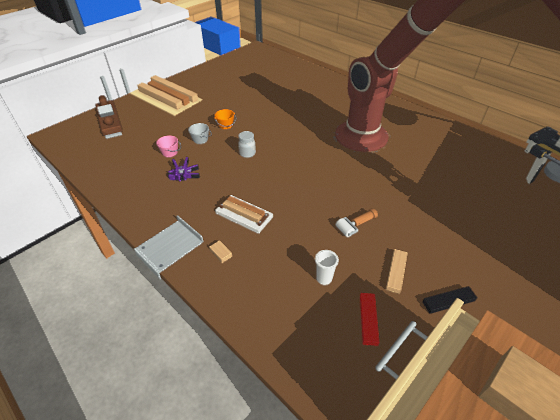

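View pics/side0.png

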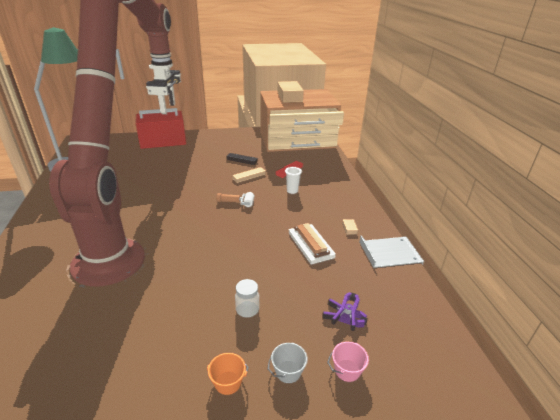

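View pics/wrist0.png

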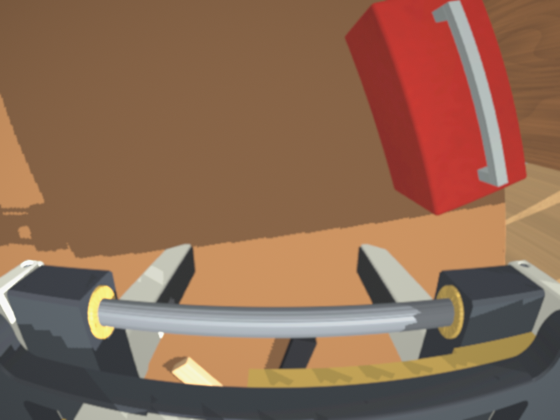

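The caul should be the pine batten at scene (397,270); black (450,300) and red (370,318) are the decoys. The kettle should be the grey one at scene (199,133), between the pink (168,147) and orange (225,119) look-alikes. I'll enlarge to confirm.

```bash
cat > h.py <<'E'
import numpy as np, cv2
from cell import arm
CAL={n:arm.calibration(n) for n in("scene","side","wrist")}
def ray(n,u,v,st=None):
    c=CAL[n];K=c["mtx"]
    x=(u-K[0,2])/K[0,0];y=(v-K[1,2])/K[1,1]
    if n=="wrist":
        r=np.hypot(x,y);d=np.array([x/r*np.sin(r),y/r*np.sin(r),np.cos(r)]) if r>1e-9 else np.array([0,0,1.])
        T=np.eye(4);T[:3,:3]=st["ee_rot"];T[:3,3]=st["position"];T=T@c["T_tool_cam"]
        return T[:3,3],T[:3,:3]@d
    M=np.linalg.inv(c["camera_from_world"]);return M[:3,3],M[:3,:3]@np.array([x,y,1])
def onz(n,u,v,z,st=None):
    o,d=ray(n,u,v,st);return (o+d*(z-o[2])/d[2])
def proj(n,p):
    c=CAL[n];q=c["camera_from_world"]@np.append(p,1);q=c["mtx"]@q[:3];return q[:2]/q[2]
def grab(n,name,crop=None,s=1):
    st=arm.observe();im=arm.grab_frame(n)[...,::-1].copy()
    o=im if crop is None else im[crop[1]:crop[3],crop[0]:crop[2]]
    if s!=1:o=cv2.resize(o,None,fx=s,fy=s,interpolation=cv2.INTER_CUBIC)
    cv2.imwrite(f"pics/{name}.png",o);return st,im
E
python3 - <<'E'
import cv2,numpy as np
from h import *
a=cv2.imread("pics/scene0.png");b=cv2.imread("pics/side0.png")
A=cv2.resize(a[100:300,130:290],None,fx=4,fy=4,interpolation=2)[:600]
cv2.imwrite("pics/c1.png",cv2.resize(a[100:270,140:290],None,fx=3.5,fy=3.5,interpolation=2))
cv2.imwrite("pics/c2.png",cv2.resize(a[190:350,300:490],None,fx=3.7,fy=3.7,interpolation=2))
cv2.imwrite("pics/c3.png",cv2.resize(b[210:400,200:400],None,fx=3.1,fy=3.1,interpolation=2))
cv2.imwrite("pics/c4.png",cv2.resize(b[140:260,200:360],None,fx=4.5,fy=4.5,interpolation=2))
for n,u,v,z in [("scene",397,265,.018),("scene",450,300,.018),("scene",357,222,.016),("scene",326,270,.04),("scene",183,170,.02),("scene",199,128,.05),("scene",244,212,.03),("scene",220,251,.018),("scene",246,146,.04),("scene",168,142,.05),("scene",225,115,.05)]:
    print(n,u,v,onz(n,u,v,z).round(3))
for n,u,v,z in [("side",249,175,.018),("side",236,200,.016),("side",293,180,.04),("side",347,310,.02),("side",289,358,.05),("side",311,242,.03),("side",247,298,.04)]:
    print(n,u,v,onz(n,u,v,z).round(3))
E
```

```text
scene 397 265 [0.445 0.434 0.018]
scene 450 300 [0.446 0.585 0.018]
scene 357 222 [0.391 0.263 0.016]
scene 326 270 [0.604 0.316 0.04 ]
scene 183 170 [ 0.609 -0.304  0.02 ]
scene 199 128 [ 0.44  -0.427  0.05 ]
scene 244 212 [0.605 0.001 0.03 ]
scene 220 251 [0.745 0.055 0.018]
scene 246 146 [ 0.386 -0.228  0.04 ]
scene 168 142 [ 0.572 -0.437  0.05 ]
scene 225 115 [ 0.315 -0.425  0.05 ]
side 249 175 [0.453 0.417 0.018]
side 236 200 [0.388 0.248 0.016]
side 293 180 [0.607 0.319 0.04 ]
side 347 310 [ 0.617 -0.299  0.02 ]
side 289 358 [ 0.443 -0.43   0.05 ]
side 311 242 [ 0.589 -0.037  0.03 ]
side 247 298 [ 0.375 -0.24   0.04 ]
```

View pics/c1.png

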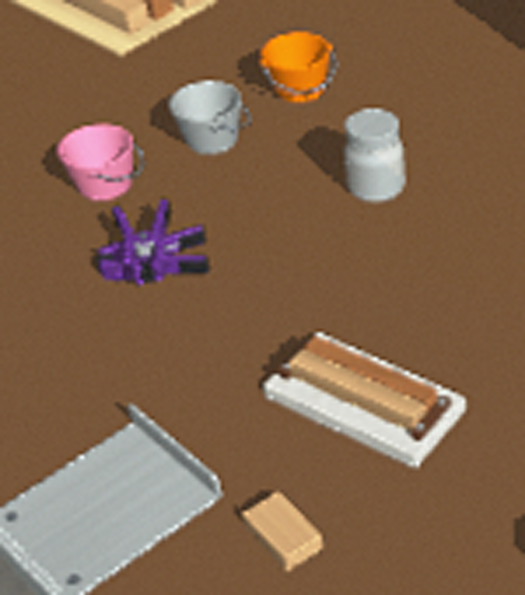

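View pics/c2.png

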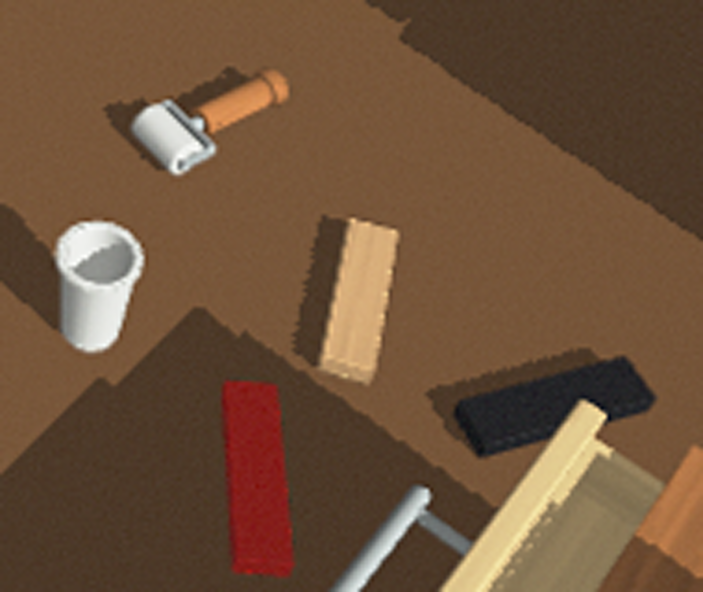

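View pics/c3.png

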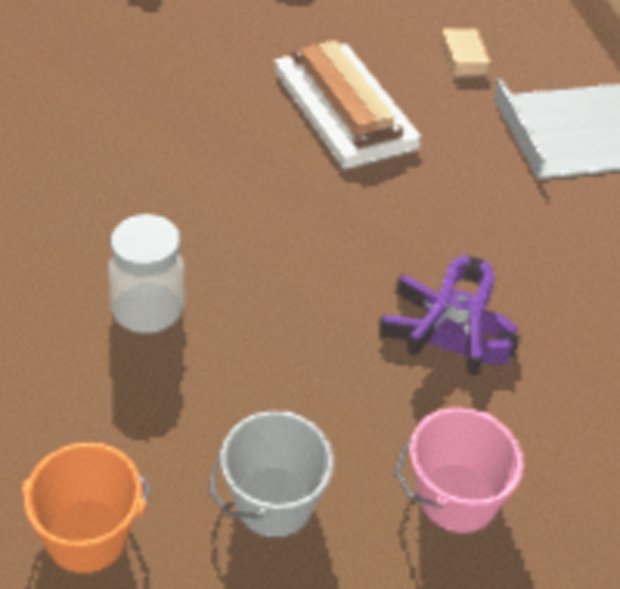

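View pics/c4.png

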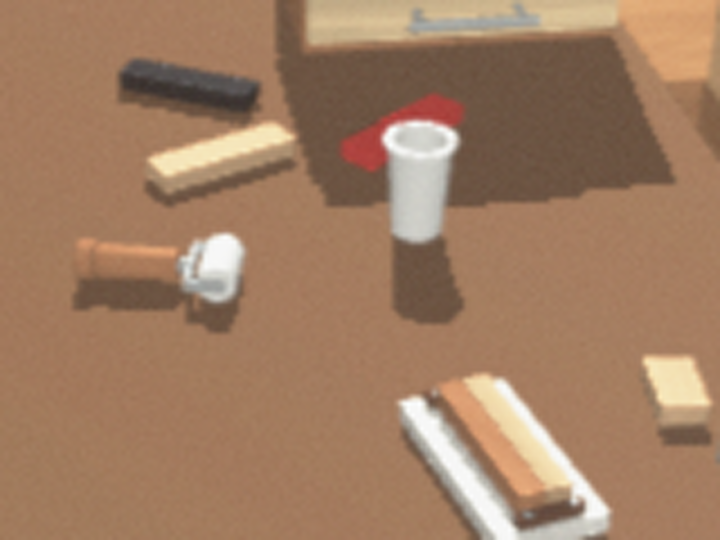

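Confirmed: the pine batten, 130 long, is the caul, and the grey kettle with the bail is the kettle. The two bundles of laths far off at (165,95) and the tray are clutter. Next I'll hover near the caul and roller for a wrist view.

```bash
python3 -m pendant '[[0.6,-0.11,-0.2,0],[0.7,-0.11,-0.25,0],[0.7,-0.11,-0.25,0],[0.7,-0.11,-0.25,0],[0.7,-0.11,-0.25,0],[0.7,-0.11,-0.25,0],[0.7,-0.11,-0.25,0],[0.7,-0.11,-0.25,0],[0.7,-0.11,-0.25,0],[0.7,-0.11,-0.25,0],[0.6,-0.1,-0.25,0],[0,0,0,0]]' 1 20
python3 - <<'E'
from h import *
grab("wrist","w1")
E
```

```text
t: 1.35
position: [0.4981, 0.3985, 0.2497]
ee_rot: [[0.965, 0.004, 0.261], [-0.261, -0.004, 0.965], [0.005, -1.0, -0.002]]
contact_force: [-0.2, -0.7, -0.3]
opening: 0.0931
```

View pics/w1.png

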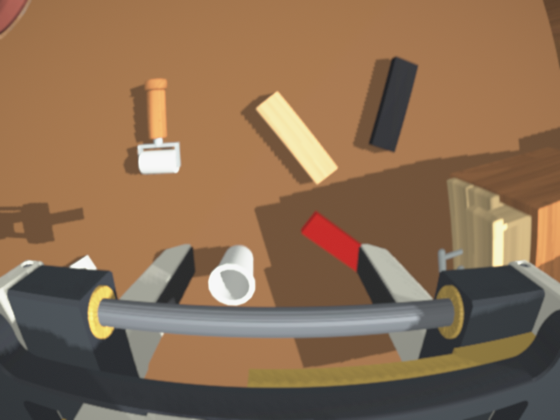

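Wrist view: caul at (297,138), roller lying upright in the picture at x≈157 (pommel 85, sleeve 160), pot rim (232,288), red decoy (330,238), black decoy (395,105).

```bash
cat >> h.py <<'E'
def rect(n,im,lo,hi,box,z,st=None,name=None):
    hsv=cv2.cvtColor(im,cv2.COLOR_BGR2HSV);m=cv2.inRange(hsv,np.array(lo),np.array(hi))
    k=np.zeros_like(m);k[box[1]:box[3],box[0]:box[2]]=1;m*=k
    cs,_=cv2.findContours(m,0,1);c=max(cs,key=cv2.contourArea)[:,0]
    P=np.array([onz(n,u,v,z,st)[:2] for u,v in c])
    r=cv2.minAreaRect((P*1000).astype(np.float32));b=cv2.boxPoints(r)
    e=max((b[1]-b[0],b[2]-b[1]),key=np.linalg.norm)
    M=cv2.moments(c);
    return np.array(r[0])/1000,sorted(r[1]),np.degrees(np.arctan2(e[1],e[0])),c.min(0).tolist()+c.max(0).tolist()
def plan(p,phi=None):
    """shift in tool units after first turning to phi (deg, dir of tool z in world, mod 180)"""
    s=arm.observe();R=s["ee_rot"];z=R[:,2];ph=np.degrees(np.arctan2(z[1],z[0]))
    d=0 if phi is None else (ph-phi+90)%180-90
    a=np.radians(d);Ry=np.array([[np.cos(a),0,np.sin(a)],[0,1,0],[-np.sin(a),0,np.cos(a)]])
    R2=R@Ry;sh=R2.T@(np.array(p)-s["position"])/.05
    print("pos",s["position"].round(4),"phi",ph.round(1),"j7",s["joints"][6].round(1),"| turn units",round(d/8,2),"then shift units",sh.round(2),"F",s["contact_force"].round(1),"op",round(s["opening"],4),"t",s["t"])
E
python3 - <<'E'
from h import *
st=arm.observe();im=cv2.imread("pics/w1.png")
hsv=cv2.cvtColor(im,cv2.COLOR_BGR2HSV)
for u,v in[(297,138),(280,118),(157,105),(160,160),(250,60),(232,262),(232,285),(262,105)]:print((u,v),hsv[v,u])
print("caul",rect("wrist",im,(0,0,165),(40,255,255),(240,80,345,190),.018,st))
print("handle",rect("wrist",im,(0,190,120),(14,255,255),(130,70,185,150),.016,st))
print("sleeve",rect("wrist",im,(0,0,130),(180,90,255),(125,140,190,185),.016,st))
print("rim",[onz("wrist",u,v,.085,st).round(4).tolist() for u,v in((232,287),)])
# table of pot foot
E
```

```text
(297, 138) [ 24  75 246]
(280, 118) [ 24  77 246]
(157, 105) [ 16 136 243]
(160, 160) [  0   0 247]
(250, 60) [ 14 134 168]
(232, 262) [ 50   8 193]
(232, 285) [ 45   9 173]
(262, 105) [ 25  73 247]
caul (array([0.44336459, 0.43603119]), [140.2741241455078, 146.18441772460938], np.float32(-14.160317), [240, 80, 344, 189])Traceback (most recent call last):
  File "<stdin>", line 6, in <module>
  File "h.py", line 24, in rect
    cs,_=cv2.findContours(m,0,1);c=max(cs,key=cv2.contourArea)[:,0]
                                   ~~~^^^^^^^^^^^^^^^^^^^^^^^^
ValueError: max() iterable argument is empty
```

```bash
python3 - <<'E'
from h import *
st=arm.observe();im=cv2.imread("pics/w1.png")
print("caul",rect("wrist",im,(0,0,215),(40,110,255),(240,80,345,190),.018,st))
print("handle",rect("wrist",im,(0,100,205),(22,255,255),(130,70,185,150),.016,st))
print("sleeve",rect("wrist",im,(0,0,170),(180,60,255),(125,140,190,185),.016,st))
hsv=cv2.cvtColor(im,cv2.COLOR_BGR2HSV)
m=cv2.inRange(hsv,(0,0,110),(180,60,255));m[:,:200]=0;m[:,262:]=0;m[:238]=0;m[303:]=0
c=max(cv2.findContours(m,0,1)[0],key=cv2.contourArea)[:,0];print(c.min(0),c.max(0))
print("rim",[onz("wrist",u,v,.083,st).round(4).tolist() for u,v in((209,283),(256,283),(232,304))])
cv2.imwrite("pics/w1c.png",cv2.resize(im[230:320,190:280],None,fx=5,fy=5))
plan([.445,.435,.1])
E
```

```text
caul (array([0.44938135, 0.44186346]), [36.170352935791016, 129.55718994140625], np.float32(23.936592), [257, 92, 336, 183])
handle (array([0.35705115, 0.27224878]), [26.568899154663086, 82.33918762207031], np.float32(-12.999295), [148, 78, 166, 138])
sleeve (array([0.42151788, 0.25218164]), [46.142276763916016, 64.33621215820312], np.float32(73.54331), [137, 140, 180, 173])
[208 245] [254 302]
rim [[0.5905, 0.2871, 0.083], [0.6047, 0.3456, 0.083], [0.6274, 0.3062, 0.083]]
pos [0.4947 0.4016 0.2493] phi 75.1 j7 34.5 | turn units 0.0 then shift units [-1.14  2.98  0.39] F [-0.3  0.1  0.5] op 0.0928 t 1.4
```

View pics/w1c.png

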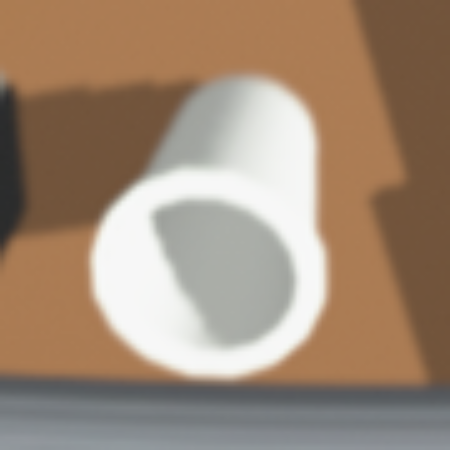

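```bash
python3 -m pendant '[[0,0.2,0,-0.97],[0,0.3,0,-0.97],[0,0.3,0,-0.97],[0,0.3,0,-0.97],[0,0.3,0,-0.97],[0,0,0,0],[0,0,0,0]]'
python3 - <<'E'
from h import *
plan([.4528,.4388,.15],113.9)
E
```

```text
t: 2.1
position: [0.4911, 0.4054, 0.1795]
ee_rot: [[0.912, -0.001, -0.41], [0.41, 0.0, 0.912], [-0.001, -1.0, 0.001]]
contact_force: [-0.2, -0.1, -0.1]
opening: 0.0929
pos [0.4911 0.4054 0.1795] phi 114.2 j7 67.8 | turn units 0.04 then shift units [-0.43  0.59  0.92] F [-0.2 -0.1 -0.1] op 0.0929 t 2.1
```

```bash
python3 -m pendant '[[-0.2,0.2,0.3,0],[-0.23,0.3,0.5,0],[0,0.1,0.12,0],[0,0,0,0],[0,0,0,0],[0,0,0,0]]'
python3 - <<'E'
from h import *
st,im=grab("wrist","w2")
print("caul",rect("wrist",im,(0,0,215),(40,110,255),(150,50,400,290),.018,st))
plan([.4528,.4388,.004],113.9)
E
```

```text
t: 2.7
position: [0.4558, 0.4365, 0.1504]
ee_rot: [[0.913, 0.002, -0.408], [0.408, 0.0, 0.913], [0.002, -1.0, -0.001]]
contact_force: [-0.1, -0.5, 0.3]
opening: 0.0927
caul (array([0.45400214, 0.43771622]), [35.46846389770508, 128.8231658935547], np.float32(23.442524), [261, 132, 296, 252])
pos [0.4556 0.4365 0.1503] phi 114.1 j7 62.9 | turn units 0.03 then shift units [-0.04  2.93  0.07] F [ 0.3 -0.9  0.4] op 0.0932 t 2.75
```

View pics/w2.png

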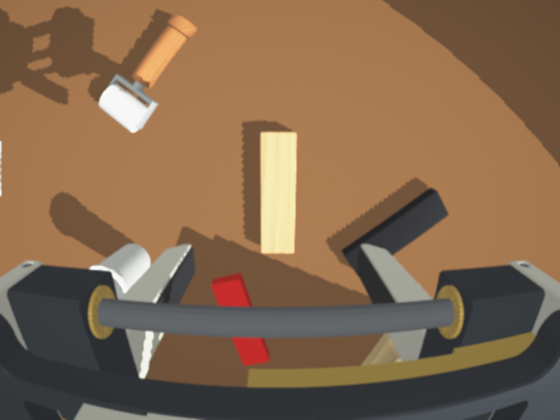

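```bash
python3 -m pendant '[[-0.02,0.4,0,0.06],[0,0.6,0.02,0],[0,0.6,0.02,0],[0,0.6,0,0],[0,0.4,0,0],[0,0.2,0,0],[0,0.1,0,0],[0,0,0,0],[0,0,0,0],[0,0,0,0]]' 0.7
python3 - <<'E'
from h import *
plan([.454,.4377,.004],113.4)
E
```

```text
t: 3.75
position: [0.4528, 0.4395, 0.0058]
ee_rot: [[0.915, 0.002, -0.403], [0.403, 0.002, 0.915], [0.002, -1.0, 0.001]]
contact_force: [0.7, 0.2, -0.0]
opening: 0.0656
pos [0.4528 0.4395 0.0058] phi 113.8 j7 60.6 | turn units 0.05 then shift units [ 0.01  0.04 -0.04] F [ 0.7  0.2 -0. ] op 0.0656 t 3.75
```

```bash
python3 -m pendant '[[0,0.02,-0.03,0],[0,0,0,0],[0,0,0,0],[0,0,0,0],[0,0,0,0],[0,0,0,0],[0,0,0,0]]' 0 25
python3 -m pendant '[[0,-0.2,0,0],[0,-0.5,0,0],[0,-0.6,0,0],[0,-0.6,0,0],[0,-0.6,0,0],[0,-0.5,0,0],[0,-0.3,0,0],[0,0,0,0],[0,0,0,0]]'
python3 - <<'E'
from h import *
st,im=grab("wrist","w3")
plan([.52,-.01,.2])
E
```

```text
t: 4.45
position: [0.4526, 0.4375, 0.0035]
ee_rot: [[0.915, -0.0, -0.403], [0.403, -0.0, 0.915], [-0.0, -1.0, 0.0]]
contact_force: [0.7, 0.0, -0.5]
opening: 0.0138
t: 5.35
position: [0.4525, 0.4373, 0.1687]
ee_rot: [[0.915, 0.0, -0.403], [0.403, -0.0, 0.915], [0.0, -1.0, -0.0]]
contact_force: [-0.8, -0.7, -0.3]
opening: 0.0006
pos [0.4521 0.4369 0.1678] phi 113.8 j7 62.6 | turn units 0.0 then shift units [-2.36 -0.63 -8.73] F [-0.1 -0.5 -1.5] op 0.0006 t 5.4
```

View pics/w3.png

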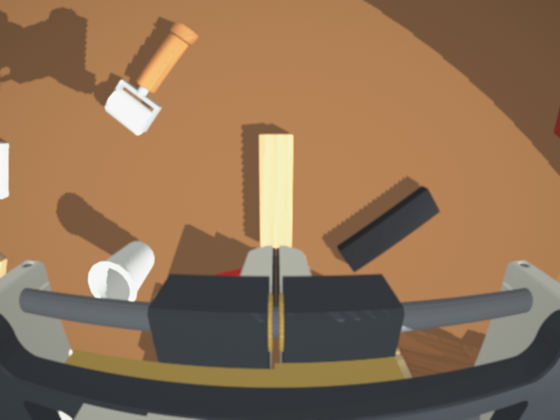

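The grasp missed (opening 0.6 mm, caul still lying there in view). I'll check with the fixed cameras.

```bash
python3 - <<'E'
from h import *
st,im=grab("side","s3",(160,80,340,230),3.5)
st2,im2=grab("scene","sc3",(300,120,500,320),3)
p=st["position"];print(p, proj("side",p)-[160,80],proj("scene",p)-[300,120])
print((proj("side",p)-[160,80])*3.5,(proj("scene",p)-[300,120])*3)
E
```

```text
[0.45214849 0.43686009 0.16776926] [87.31997216 57.043895  ] [110.33795287 110.25436266]
[305.61990258 199.6536325 ] [331.01385861 330.76308799]
```

View pics/s3.png

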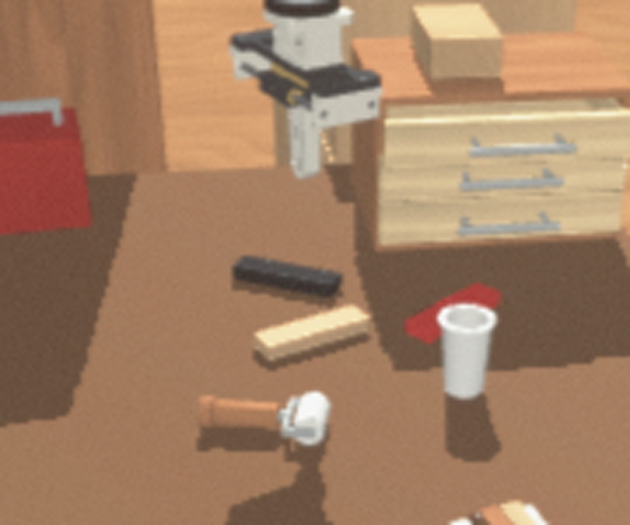

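View pics/sc3.png

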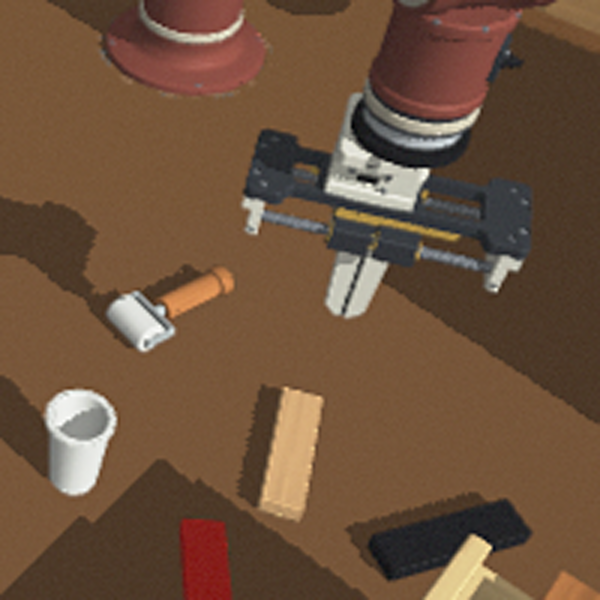

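```bash
cat >> h.py <<'E'
def tri(uv1,uv2,n1="scene",n2="side"):
    o1,d1=ray(n1,*uv1);o2,d2=ray(n2,*uv2);d1/=np.linalg.norm(d1);d2/=np.linalg.norm(d2)
    t=np.linalg.lstsq(np.c_[d1,-d2],o2-o1,rcond=None)[0];a=o1+t[0]*d1;b=o2+t[1]*d2
    return ((a+b)/2).round(4),np.linalg.norm(a-b).round(4)
E
python3 - <<'E'
from h import *
print(tri((300+347/3,120+315/3),(160+305/3.5,80+172/3.5)))
# caul top corners scene: 
for u,v in((281,389),(322,397),(300,512),(261,503)):print(onz("scene",300+u/3,120+v/3,.018).round(4))
print(tri((300+290/3,120+450/3),(160+313/3.5,80+328/3.5)))
E
```

```text
(array([0.4536, 0.445 , 0.1948]), np.float64(0.0016))
[0.4068 0.3988 0.018 ]
[0.3887 0.4308 0.018 ]
[0.5093 0.482  0.018 ]
[0.5246 0.4535 0.018 ]
(array([0.4565, 0.44  , 0.0117]), np.float64(0.0019))
```

```bash
python3 - <<'E'
from h import *
s=[0.163,0.6286,0.1887]
print(proj("scene",s),proj("side",s))
p=np.array([0.45215,0.43686,0.16777])
for dz in(0,.0188,.027):print(dz,proj("scene",p+[0,0,dz]),proj("side",p+[0,0,dz]))
a=cv2.imread("pics/side0.png");cv2.imwrite("pics/c5.png",cv2.resize(a[40:160,120:220],None,fx=5,fy=5))
a=cv2.imread("pics/w3.png");cv2.imwrite("pics/c6.png",cv2.resize(a[220:330,200:350],None,fx=5,fy=5))
E
```

```text
[542.65334027 201.8305011 ] [169.19256482 116.03497865]
0 [410.33766058 230.25448109] [247.32037635 137.04369838]
0.0188 [412.27230546 225.00374382] [247.20435101 132.27995033]
0.027 [413.13421628 222.66446837] [247.15320051 130.17982199]
```

View pics/c5.png

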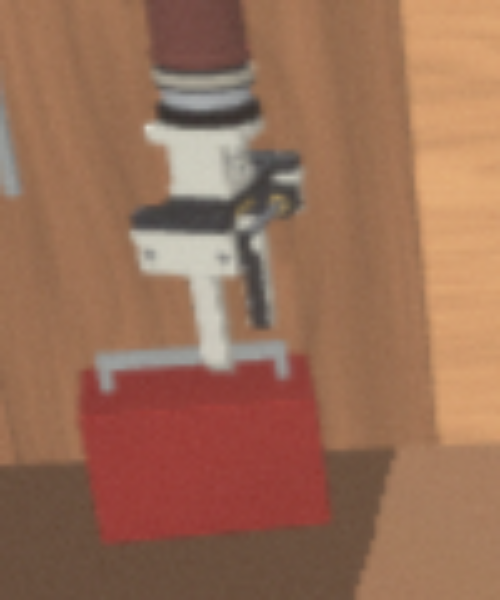

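View pics/c6.png

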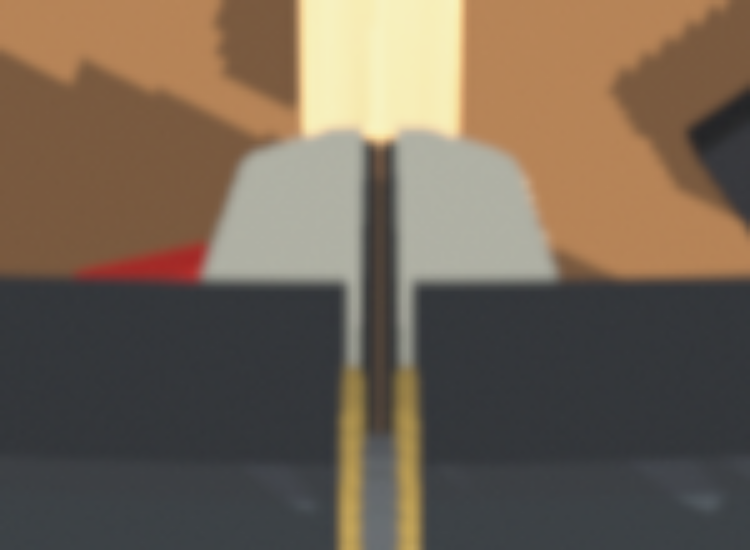

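The real fingertips are about 27 mm behind the reported TCP. The scene and side views agree with the wrist view (tip row 246) on this, and the offset is the same with the gripper open. I missed because I closed above the caul. From here I use fingertip = reported z + 0.027 and check it by descending gently.

```bash
python3 -m pendant '[[0,0.3,0,0.06],[0,0.6,0.02,0],[0,0.6,0.02,0],[0,0.6,0,0],[0,0.6,0,0],[0,0.5,0,0],[0,0.2,0,0],[0,0.1,0,0],[0,0,0,0],[0,0,0,0]]' 0.7
python3 - <<'E'
from h import *
plan([.454,.4377,-.023],113.4)
st,im=grab("side","s4",(160,80,340,230),3.5)
E
```

```text
t: 6.5
position: [0.4526, 0.4401, -0.0053]
ee_rot: [[0.918, 0.002, -0.396], [0.396, 0.002, 0.918], [0.002, -1.0, 0.001]]
contact_force: [-0.7, -0.0, -0.6]
opening: 0.0647
pos [ 0.4526  0.4401 -0.0053] phi 113.3 j7 60.0 | turn units -0.01 then shift units [ 0.01  0.35 -0.06] F [-0.7 -0.  -0.6] op 0.0647 t 6.5
```

View pics/s4.png

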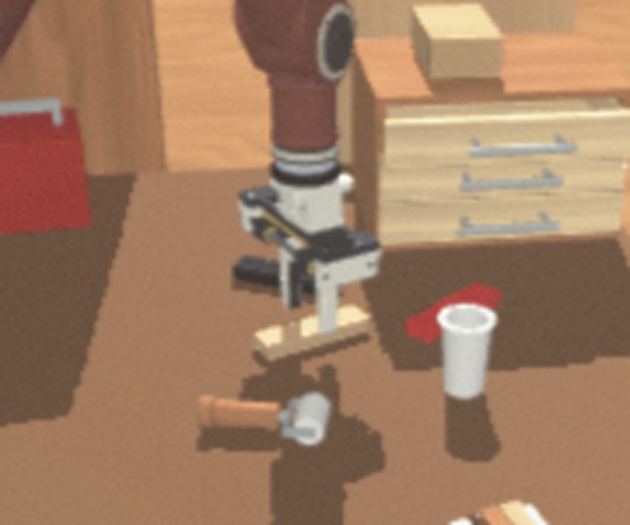

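Confirmed: at reported z = -5 mm the tips are still clear of the bench, at the caul's top level. Continuing down.

```bash
python3 -m pendant '[[0,0.15,-0.06,0],[0,0.12,0,0],[0,0.06,0,0],[0,0,0,0],[0,0,0,0]]'
python3 -m pendant '[[0,0,0,0],[0,0,0,0],[0,0,0,0],[0,0,0,0],[0,0,0,0],[0,0,0,0]]' 0 25
```

```text
t: 7.05
position: [0.453, 0.4366, -0.0231]
ee_rot: [[0.918, -0.0, -0.396], [0.396, -0.0, 0.918], [-0.0, -1.0, -0.0]]
contact_force: [0.5, -0.2, -0.2]
opening: 0.0654
t: 7.65
position: [0.4531, 0.4367, -0.0229]
ee_rot: [[0.918, 0.0, -0.396], [0.396, 0.0, 0.918], [0.0, -1.0, 0.0]]
contact_force: [0.5, -0.9, 1.7]
opening: 0.0358
```

```bash
python3 -m pendant '[[0,-0.2,0,0],[0,-0.6,0,0],[0,-0.9,0,0],[0,-0.9,0,0],[0,-0.8,0,0],[0,-0.6,0,0],[0,-0.3,0,0],[0,0,0,0]]'
python3 - <<'E'
from h import *
plan([.56,.18,.2],90)
E
```

```text
t: 8.45
position: [0.4542, 0.4378, 0.1957]
ee_rot: [[0.918, 0.005, -0.396], [0.395, 0.005, 0.918], [0.006, -1.0, 0.002]]
contact_force: [0.3, 0.3, -1.1]
opening: 0.0359
pos [0.4542 0.4378 0.1957] phi 113.3 j7 62.5 | turn units 2.91 then shift units [ 2.12 -0.1  -5.16] F [ 0.3  0.3 -1.1] op 0.0359 t 8.45
```

```bash
python3 -m pendant '[[0,0,0,0.95],[0,0,0,0.95],[0,0,0,0.95],[0.3,0,-0.7,0],[0.3,0,-0.8,0],[0.3,0,-0.8,0],[0.3,0,-0.8,0],[0.3,0,-0.8,0],[0.3,0,-0.8,0],[0.3,0,-0.5,0],[0,0,0,0],[0,0,0,0]]'
python3 - <<'E'
from h import *
st,im=grab("wrist","w5")
np.save("w5st.npy",st,allow_pickle=True)
print(st["position"],st["ee_rot"].round(3).tolist())
E
```

```text
t: 9.65
position: [0.5595, 0.1772, 0.1909]
ee_rot: [[1.0, -0.003, -0.007], [0.007, -0.0, 1.0], [-0.003, -1.0, -0.0]]
contact_force: [0.2, 0.8, -1.3]
opening: 0.0358
[0.55947435 0.17717338 0.1909073 ] [[1.0, -0.003, -0.007], [0.007, -0.0, 1.0], [-0.003, -1.0, -0.0]]
```

View pics/w5.png

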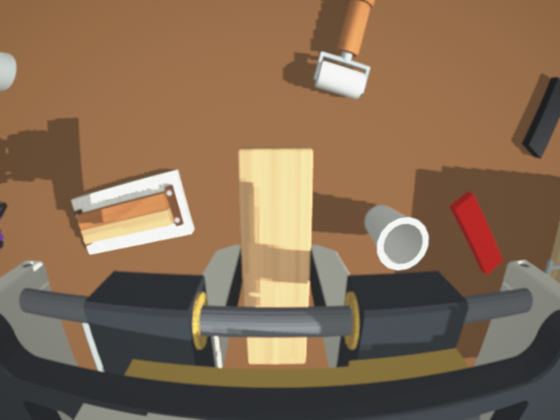

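```bash
python3 - <<'E'
from h import *
im=cv2.imread("pics/w5.png")
cv2.imwrite("pics/c7.png",cv2.resize(im[160:265,60:205],None,fx=5.5,fy=5.5,interpolation=2))
E
```

```text
(no output)
```

View pics/c7.png

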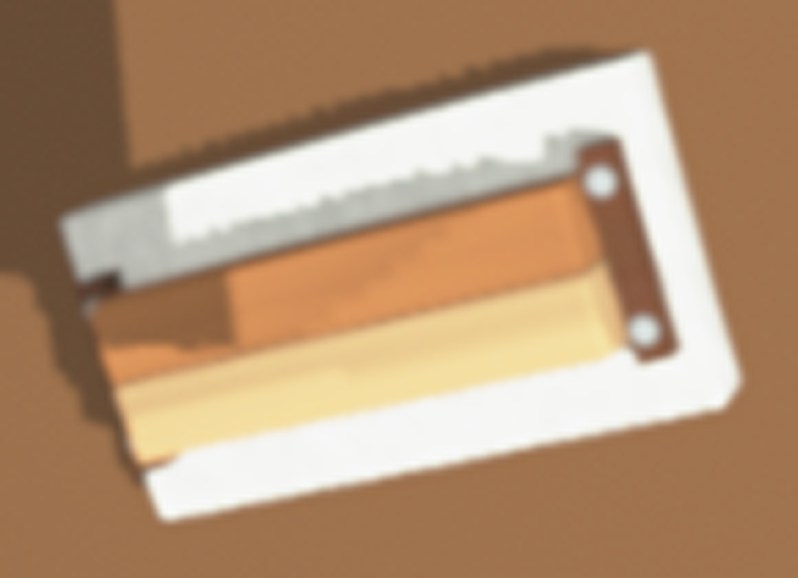

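```bash
python3 - <<'E'
from h import *
st=np.load("w5st.npy",allow_pickle=True).item()
f=lambda u,v,z:onz("wrist",60+u/5.5,160+v/5.5,z,st)[:2]
TL,BL,BR=f(62,218,.016),f(162,520,.016),f(722,410,.016)
print("corners",TL,BL,BR,np.linalg.norm(TL-BL),np.linalg.norm(BR-BL),"c",(TL+BR)/2)
d=BR-BL;print("long dir",np.degrees(np.arctan2(d[1],d[0])));d=BL-TL;print("x dir",np.degrees(np.arctan2(d[1],d[0])))
# base corner and TR
print("base",f(740,380,0),f(650,55,0))
w=[f(95,300,.036),f(575,180,.036),f(605,355,.036),f(138,462,.036)]
for p in w:print(p.round(4))
print("work c",((w[0]+w[2])/2).round(4),((w[1]+w[3])/2).round(4))
for a,b in((0,1),(3,2)):
  d=w[b]-w[a];print(np.degrees(np.arctan2(d[1],d[0])),np.linalg.norm(d))
# caul ends (top z = pos-ish +.041)
z=st["position"][2]+.041
for u,v in((239,150),(313,150),(248,363),(306,363)):print(onz("wrist",u,v,z,st)[:2]-st["position"][:2])
# fixed cams
a=cv2.imread("pics/scene0.png");cv2.imwrite("pics/c8.png",cv2.resize(a[185:240,205:285],None,fx=9,fy=9,interpolation=2))
a=cv2.imread("pics/side0.png");cv2.imwrite("pics/c9.png",cv2.resize(a[215:270,280:345],None,fx=9,fy=9,interpolation=2))
E
```

```text
corners [ 0.57353558 -0.1000957 ] [ 0.65269941 -0.08372795] [0.61854249 0.07237432] 0.08083819850748243 0.15979553637576477 c [ 0.59603903 -0.01386069]
long dir 102.34243219325218
x dir 11.681754121138976
base [0.61682161 0.0728325 ] [0.54036088 0.05598525]
[ 0.5885 -0.0786]
[0.5611 0.049 ]
[0.5994 0.0526]
[ 0.6288 -0.0737]
work c [ 0.5939 -0.013 ] [ 0.595  -0.0123]
102.10735989712995 0.1305419030101106
103.11293381445647 0.12967502991736782
[-0.0621184  -0.01838427]
[-0.06235913  0.01678068]
[ 0.06595789 -0.01727472]
[0.06573942 0.0187438 ]
```

View pics/c8.png

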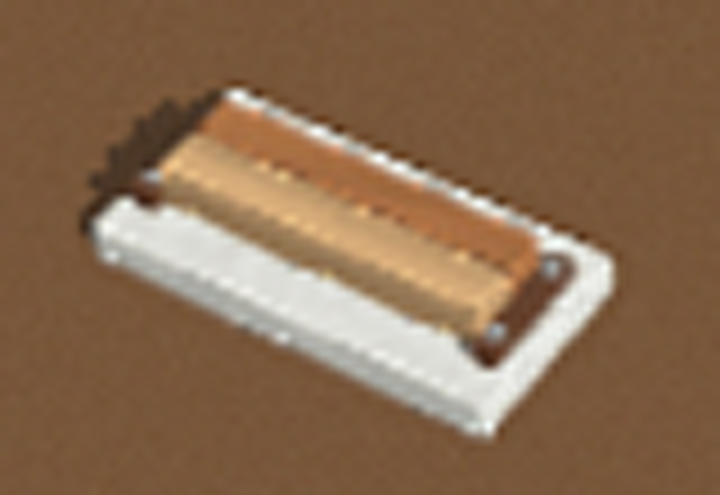

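View pics/c9.png

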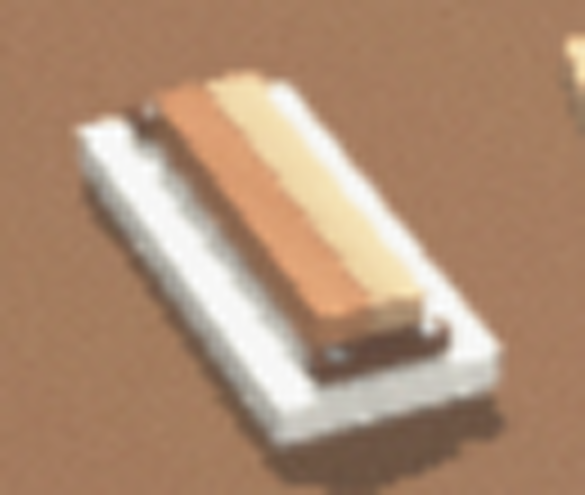

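Board pose is consistent: 80.8 × 159.8 mm measured, centre (0.5955, -0.0133), long axis at 102.2°. Now I turn and move the caul above it.

```bash
python3 -m pendant '[[0,0,0,0.98],[0,0,0,0.98],[0,0,0,0.98],[0,0,0,0.98],[0,0,0,0.98],[0,0,0,0.98],[0,0,0,0.98],[0,0,0,0.98],[0,0,0,0.98],[0,0,0,0.96],[0,0,0,0],[0,0,0,0]]'
python3 - <<'E'
from h import *
plan([.5952,-.0118,.1],12.2)
E
```

```text
t: 10.9
position: [0.5593, 0.1794, 0.1916]
ee_rot: [[0.218, -0.001, 0.976], [-0.976, 0.0, 0.218], [-0.001, -1.0, -0.001]]
contact_force: [0.1, 0.4, -0.9]
opening: 0.0355
pos [0.5593 0.1794 0.1916] phi 12.6 j7 3.1 | turn units 0.05 then shift units [ 3.89  1.83 -0.1 ] F [ 0.1  0.4 -0.9] op 0.0355 t 10.9
```

```bash
python3 -m pendant '[[0.4,0,0,0.05],[0.6,0.2,0,0],[0.7,0.3,-0.05,0],[0.7,0.4,-0.05,0],[0.7,0.4,0,0],[0.5,0.4,0,0],[0.29,0.13,0,0],[0,0,0,0],[0,0,0,0],[0,0,0,0]]'
python3 - <<'E'
from h import *
plan([.5952,-.0118,.02],12.2)
st,im=grab("wrist","w6")
E
```

```text
t: 11.9
position: [0.5962, -0.011, 0.1015]
ee_rot: [[0.209, 0.002, 0.978], [-0.978, 0.002, 0.209], [-0.001, -1.0, 0.002]]
contact_force: [0.2, 0.2, -0.4]
opening: 0.0359
pos [ 0.5962 -0.011   0.1015] phi 12.1 j7 23.6 | turn units -0.01 then shift units [ 0.01  1.63 -0.03] F [ 0.2  0.2 -0.4] op 0.0359 t 11.9
```

View pics/w6.png

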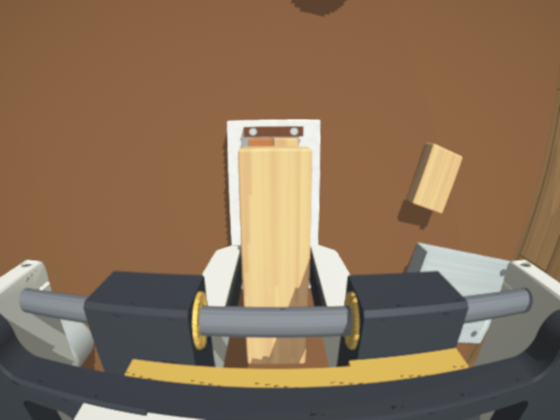

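```bash
python3 -m pendant '[[0,0.3,-0.03,0],[0,0.4,0,0],[0,0.4,0,0],[0,0.3,0,0],[0,0.15,0,0],[0,0.1,0,0],[0,0.05,0,0],[0,0,0,0],[0,0,0,0]]'
python3 - <<'E'
from h import *
plan([.5952,-.0118,.0135],12.2)
st,im=grab("wrist","w7")
E
```

```text
t: 12.85
position: [0.5946, -0.0142, 0.0162]
ee_rot: [[0.206, 0.001, 0.979], [-0.979, -0.0, 0.206], [0.0, -1.0, 0.001]]
contact_force: [-0.0, 0.3, -0.0]
opening: 0.0359
pos [ 0.5946 -0.0142  0.0162] phi 11.9 j7 25.8 | turn units -0.04 then shift units [-0.04  0.05  0.02] F [-0.   0.3 -0. ] op 0.0359 t 12.85
```

View pics/w7.png

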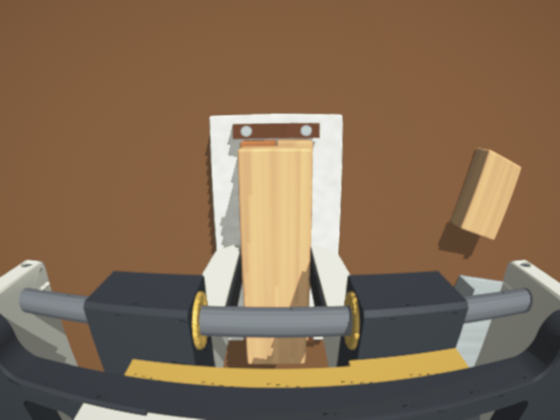

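```bash
python3 -m pendant '[[-0.04,0.03,0.02,0],[0,0.02,0,0],[0,0.01,0,0],[0,0,0,0],[0,0,0,0]]'
python3 -m pendant '[[0,0,0,0],[0,0,0,0],[0,0,0,0],[0,0,0,0]]' 0.65
python3 -m pendant '[[0,-0.2,0,0],[0,-0.5,0,0],[0,-0.8,0,0],[0,-0.8,0,0],[0,-0.8,0,0],[0,-0.6,0,0],[0,-0.3,0,0],[0,0,0,0],[0,0,0,0]]'
python3 - <<'E'
from h import *
st,im=grab("wrist","w8")
print(st["position"]);np.save("w8st.npy",st,allow_pickle=True)
E
```

```text
t: 13.4
position: [0.5949, -0.0115, 0.0131]
ee_rot: [[0.206, 0.0, 0.979], [-0.979, 0.001, 0.206], [-0.001, -1.0, 0.001]]
contact_force: [-0.7, 1.5, 5.3]
opening: 0.0357
t: 13.8
position: [0.5945, -0.0123, 0.0122]
ee_rot: [[0.205, -0.0, 0.979], [-0.979, -0.0, 0.205], [0.0, -1.0, -0.001]]
contact_force: [0.0, -0.1, -0.8]
opening: 0.0597
t: 14.7
position: [0.5942, -0.012, 0.2124]
ee_rot: [[0.205, -0.0, 0.979], [-0.979, 0.0, 0.205], [-0.0, -1.0, -0.0]]
contact_force: [-0.2, -0.7, -0.5]
opening: 0.0602
[ 0.59416721 -0.01196661  0.21241774]
```

View pics/w8.png

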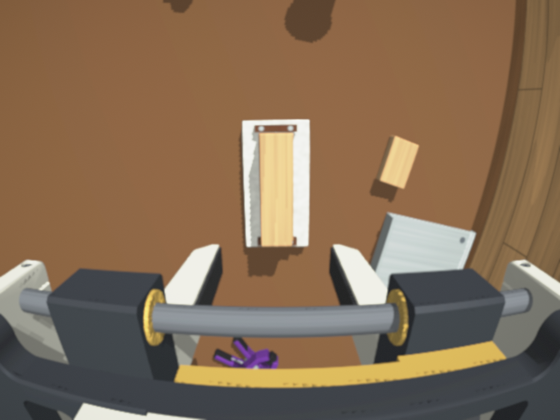

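Caul (258–294, 133–247) lies squarely on the work between the end stops. Measuring both in this view, then the clamps.

```bash
python3 - <<'E'
from h import *
st=np.load("w8st.npy",allow_pickle=True).item();im=cv2.imread("pics/w8.png")
hsv=cv2.cvtColor(im,cv2.COLOR_BGR2HSV)
for u,v in[(276,190),(300,190),(276,145)]:print(hsv[v,u])
print("caul",rect("wrist",im,(8,50,185),(35,150,255),(252,130,300,252),.054,st))
m=cv2.inRange(hsv,(0,0,140),(180,160,255));k=np.zeros_like(m);k[112:255,235:318]=1
c=np.vstack([c[:,0] for c in cv2.findContours(cv2.inRange(hsv,(0,0,120),(180,45,255))*k,0,1)[0] if cv2.contourArea(c)>50])
P=np.array([onz("wrist",u,v,.016,st)[:2] for u,v in c]);r=cv2.minAreaRect((P*1000).astype(np.float32));print("board",r)
cv2.imwrite("pics/c10.png",cv2.resize(im[110:260,225:330],None,fx=4,fy=4,interpolation=2))
plan([.60,-.16,.2],12)
E
```

```text
[ 20  98 236]
[ 30   3 243]
[ 20  98 235]
caul (array([ 0.59516058, -0.01341734]), [37.20359802246094, 129.78773498535156], np.float32(-77.72732), [259, 132, 293, 245])
board ((594.8060302734375, -15.076889038085938), (81.73295593261719, 161.59228515625), 12.535100936889648)
pos [ 0.5937 -0.0118  0.2116] phi 11.9 j7 21.0 | turn units -0.02 then shift units [ 2.92  0.23 -0.49] F [-0.1 -0.3 -0.1] op 0.0604 t 14.75
```

View pics/c10.png

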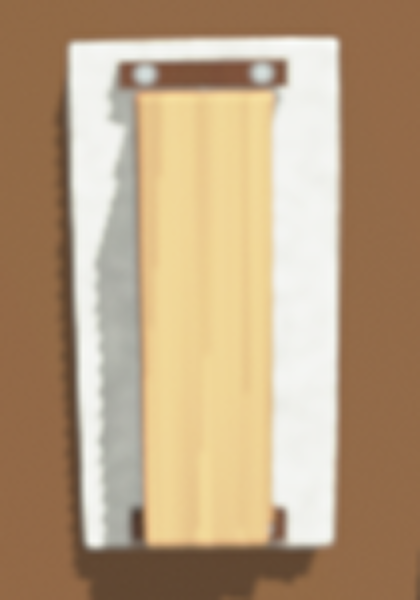

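```bash
python3 -m pendant '[[0.4,0,0,0],[0.7,0,0.2,0],[0.8,0,0.2,0],[0.8,0.1,0.2,0],[0.8,0.1,0.2,0],[0.8,0.1,0.1,0],[0.7,0,0,0],[0.4,0,0,0],[0,0,0,0],[0,0,0,0],[0,0,0,0]]' 1
python3 - <<'E'
from h import *
st,im=grab("wrist","w9")
print(st["position"],st["ee_rot"].round(3).tolist());np.save("w9st.npy",st,allow_pickle=True)
cv2.imwrite("pics/c11.png",cv2.resize(im[120:270,190:340],None,fx=4,fy=4,interpolation=2))
E
```

```text
t: 15.85
position: [0.6945, -0.2641, 0.1969]
ee_rot: [[0.208, -0.001, 0.978], [-0.978, 0.003, 0.208], [-0.003, -1.0, -0.0]]
contact_force: [0.4, 0.6, 0.1]
opening: 0.0931
[ 0.69448713 -0.26406382  0.19693461] [[0.208, -0.001, 0.978], [-0.978, 0.003, 0.208], [-0.003, -1.0, -0.0]]
```

View pics/w9.png

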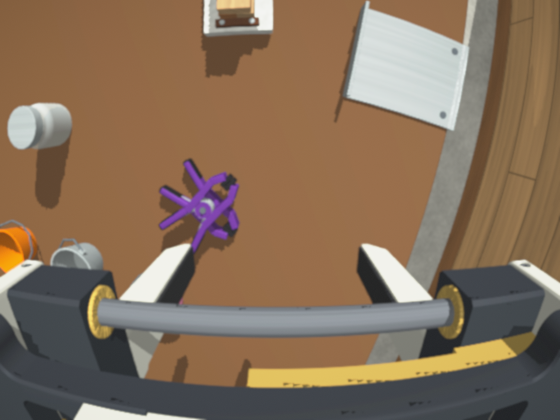

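View pics/c11.png

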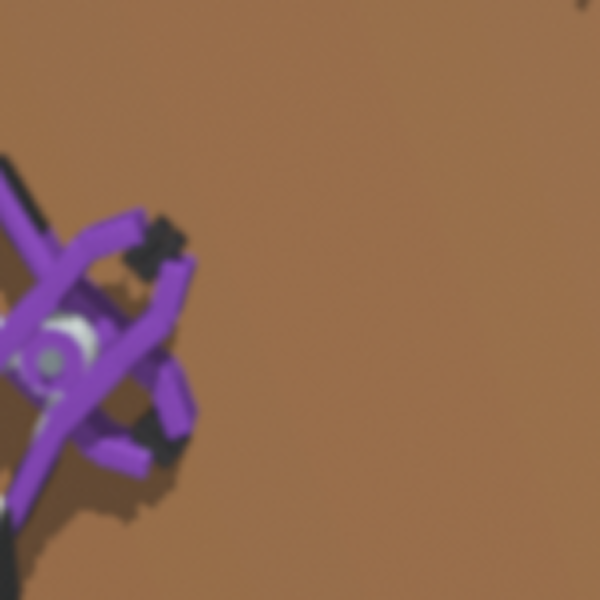

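Clamps at wrist (203,208), left of centre because I drifted in +x. I'll recentre over them.

```bash
python3 - <<'E'
from h import *
st=np.load("w9st.npy",allow_pickle=True).item()
p=onz("wrist",203,209,.04,st);print(p);plan([p[0],p[1],.15],12)
E
```

```text
[ 0.61753583 -0.30272308  0.04      ]
pos [ 0.6946 -0.264   0.1974] phi 12.0 j7 40.1 | turn units 0.0 then shift units [ 0.44  0.95 -1.67] F [-1.1  1.1  0.3] op 0.0933 t 15.9
```

```bash
python3 -m pendant '[[0.1,0.2,-0.4,0],[0.1,0.3,-0.5,0],[0.1,0.3,-0.5,0],[0.1,0.15,-0.25,0],[0,0,0,0],[0,0,0,0],[0,0,0,0],[0,0,0,0]]' 1
python3 - <<'E'
from h import *
st,im=grab("wrist","w10")
print(st["position"],st["ee_rot"].round(3).tolist());np.save("w10st.npy",st,allow_pickle=True)
cv2.imwrite("pics/c12.png",cv2.resize(im[120:270,200:350],None,fx=4,fy=4,interpolation=2))
E
```

```text
t: 16.7
position: [0.6192, -0.3023, 0.1506]
ee_rot: [[0.208, 0.002, 0.978], [-0.978, -0.0, 0.208], [0.0, -1.0, 0.002]]
contact_force: [0.2, -0.2, 0.0]
opening: 0.0929
[ 0.61915848 -0.30225233  0.1506314 ] [[0.208, 0.002, 0.978], [-0.978, -0.0, 0.208], [0.0, -1.0, 0.002]]
```

View pics/c12.png

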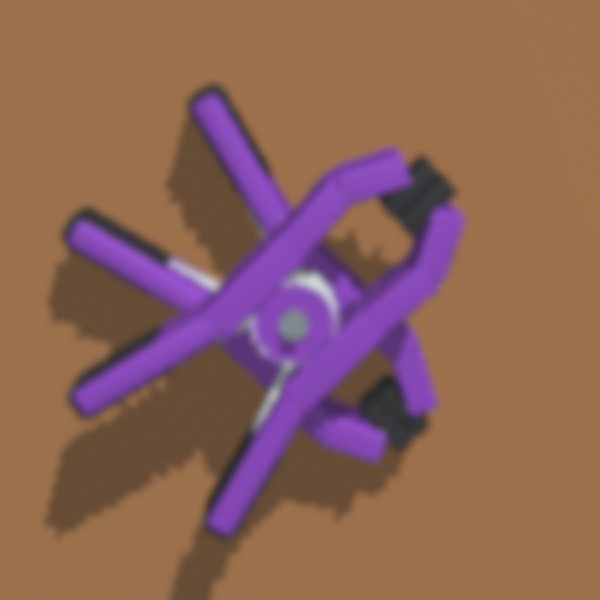

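Top clamp: handles lower left, jaws upper right (crop 430,185), pivot (293,325). Lower clamp: handles upper left, jaws lower right (405,430).

```bash
python3 - <<'E'
from h import *
st=np.load("w10st.npy",allow_pickle=True).item()
f=lambda u,v,z:onz("wrist",200+u/4,120+v/4,z,st)
def ln(a,b,z):
    A=f(*a,z);B=f(*b,z);d=(B-A)[:2];print(A.round(4),B.round(4),"dir",np.degrees(np.arctan2(d[1],d[0])).round(1),np.linalg.norm(d).round(4));return A,B
ln((156,460),(430,185),.04)
ln((225,300),(335,185),.04);ln((300,400),(425,270),.04)
print("pivot",f(293,325,.04))
ln((142,162),(400,428),.02)
plan([*f(293,325,.04)[:2],.06],None)
E
```

```text
[ 0.5906 -0.3458  0.04  ] [ 0.6418 -0.2643  0.04  ] dir 57.8 0.0963
[ 0.5997 -0.3018  0.04  ] [ 0.6197 -0.269   0.04  ] dir 58.6 0.0384
[ 0.6226 -0.3228  0.04  ] [ 0.6453 -0.2846  0.04  ] dir 59.3 0.0444
pivot [ 0.6170553  -0.30455433  0.04      ]
[ 0.572  -0.2757  0.02  ] [ 0.6515 -0.3311  0.02  ] dir -34.9 0.0969
pos [ 0.6188 -0.3026  0.1505] phi 12.0 j7 46.7 | turn units 0.0 then shift units [ 0.03  1.81 -0.04] F [-0.  -0.2 -1.1] op 0.0932 t 16.75
```

```bash
python3 -m pendant '[[0,0,0,0.9],[0,0.1,0,0.9],[0,0.2,0,0.9],[0,0.2,0,0.9],[0,0.2,0,0.9],[0,0.2,0,0.94],[0,0.1,0,0],[0,0,0,0],[0,0,0,0]]' 0.75 30
python3 - <<'E'
from h import *
plan([.617,-.3045,-.002],-31.5)
st,im=grab("wrist","w11")
cv2.imwrite("pics/c13.png",cv2.resize(im[120:290,180:380],None,fx=3.5,fy=3.5,interpolation=2))
E
```

```text
t: 17.65
position: [0.618, -0.3036, 0.1005]
ee_rot: [[-0.523, 0.001, 0.852], [-0.852, -0.0, -0.523], [-0.0, -1.0, 0.001]]
contact_force: [1.1, 0.2, 0.5]
opening: 0.07
pos [ 0.618  -0.3036  0.1005] phi -31.5 j7 11.5 | turn units -0.0 then shift units [ 0.03  2.05 -0.01] F [1.1 0.2 0.5] op 0.07 t 17.65
```

View pics/c13.png

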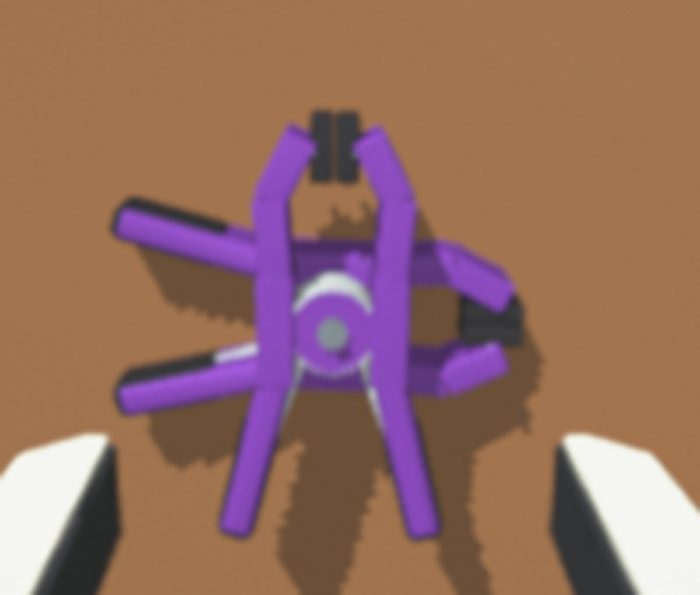

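Aligned with the top clamp's flats (pivot at crop (333,332), centred between the fingers). Descending.

```bash
python3 -m pendant '[[0.03,0.4,0,0],[0,0.5,0,0],[0,0.5,0,0],[0,0.35,0,0],[0,0.15,0,0],[0,0.1,0,0],[0,0.05,0,0],[0,0,0,0],[0,0,0,0]]'
python3 - <<'E'
from h import *
plan([.617,-.3045,-.002],-31.5)
E
```

```text
t: 18.6
position: [0.6174, -0.3052, -0.0015]
ee_rot: [[-0.525, 0.001, 0.851], [-0.851, -0.001, -0.525], [0.0, -1.0, 0.002]]
contact_force: [-0.1, 0.5, 0.2]
opening: 0.0697
pos [ 0.6174 -0.3052 -0.0015] phi -31.7 j7 14.3 | turn units -0.02 then shift units [-0.01  0.01 -0.01] F [-0.1  0.5  0.2] op 0.0697 t 18.6
```

```bash
python3 -m pendant '[[0,0,0,0],[0,0,0,0],[0,0,0,0],[0,0,0,0],[0,0,0,0],[0,0,0,0],[0,0,0,0]]' 0 30
python3 -m pendant '[[0,-0.2,0,0],[0,-0.4,0,0],[0,-0.6,0,0],[0,-0.6,0,0],[0,-0.4,0,0],[0,-0.2,0,0],[0,0,0,0]]'
python3 - <<'E'
from h import *
plan([.6244,-.1488,.1],-77.7)
st,im=grab("wrist","w12",(130,60,430,360),2)
E
```

```text
t: 19.3
position: [0.6168, -0.3048, -0.0024]
ee_rot: [[-0.525, -0.0, 0.851], [-0.851, -0.0, -0.525], [0.0, -1.0, 0.0]]
contact_force: [-0.7, 0.6, 0.1]
opening: 0.0355
t: 20.0
position: [0.6175, -0.3054, 0.1195]
ee_rot: [[-0.525, 0.003, 0.851], [-0.851, -0.002, -0.525], [-0.0, -1.0, 0.003]]
contact_force: [-0.5, -0.0, -0.6]
opening: 0.0353
pos [ 0.6175 -0.3054  0.1195] phi -31.7 j7 11.1 | turn units 5.76 then shift units [-0.8   0.38 -3.03] F [-0.5 -0.  -0.6] op 0.0353 t 20.0
```

View pics/w12.png

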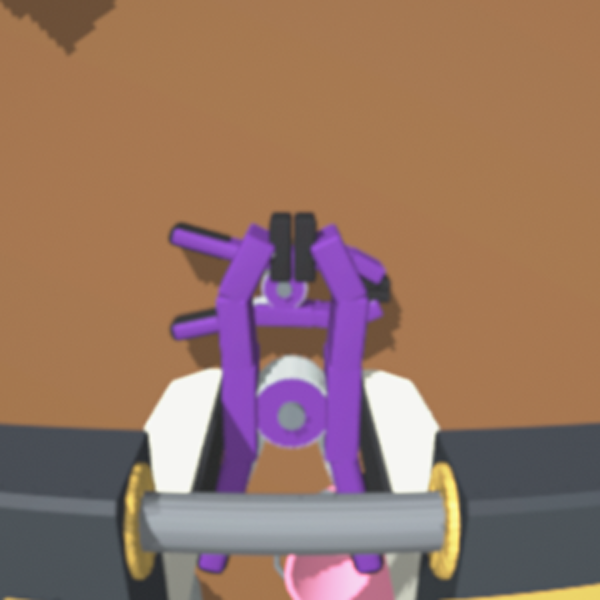

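Top clamp is held and the lower one stays put. Carrying it to the -y end.

```bash
python3 -m pendant '[[0,0,0,0.95],[0,0,0,0.96],[0,0,0,0.97],[0,0,0,0.97],[0,0,0,0.97],[0,0,0,0.96],[-0.2,0,-0.6,0],[-0.2,0,-0.8,0],[-0.2,0.1,-0.8,0],[-0.2,0.2,-0.6,0],[0,0.1,-0.23,0],[0,0,0,0]]'
python3 -m pendant '[[0,0,0,0],[0,0,0,0]]'
python3 - <<'E'
from h import *
plan([.6244,-.1488,-.019],-77.7)
st,im=grab("wrist","w13")
np.save("w13st.npy",st,allow_pickle=True)
E
```

```text
t: 21.25
position: [0.6227, -0.1456, 0.0952]
ee_rot: [[-0.977, -0.005, 0.213], [-0.213, 0.002, -0.977], [0.004, -1.0, -0.003]]
contact_force: [-0.2, 0.8, -1.1]
opening: 0.0352
t: 21.45
position: [0.6236, -0.152, 0.0982]
ee_rot: [[-0.979, 0.001, 0.205], [-0.205, -0.003, -0.979], [0.0, -1.0, 0.003]]
contact_force: [1.0, 0.5, -0.4]
opening: 0.0361
pos [ 0.6236 -0.152   0.0982] phi -78.1 j7 -37.1 | turn units -0.06 then shift units [-0.03  2.34 -0.07] F [ 1.   0.5 -0.4] op 0.0361 t 21.45
```

View pics/w13.png

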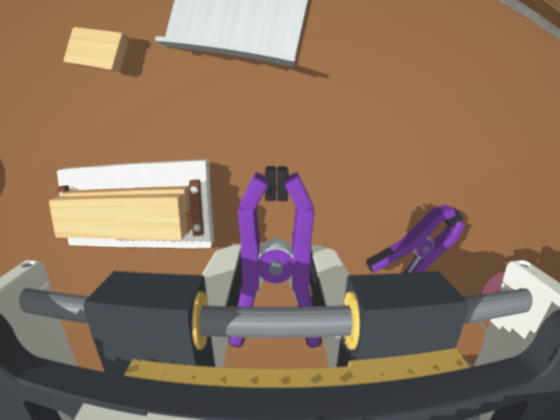

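```bash
python3 -m pendant '[[0,0.4,-0.05,-0.05],[0,0.5,-0.02,0],[0,0.5,0,0],[0,0.4,0,0],[0,0.25,0,0],[0,0.15,0,0],[0,0.1,0,0],[0,0.05,0,0],[0,0,0,0],[0,0,0,0]]'
python3 - <<'E'
from h import *
plan([.6244,-.1488,-.0215],-77.7)
E
```

```text
t: 22.5
position: [0.6239, -0.1451, -0.0192]
ee_rot: [[-0.976, 0.001, 0.216], [-0.216, -0.0, -0.976], [-0.001, -1.0, 0.001]]
contact_force: [-0.8, 1.2, -0.8]
opening: 0.0356
pos [ 0.6239 -0.1451 -0.0192] phi -77.5 j7 -31.8 | turn units 0.03 then shift units [0.01 0.05 0.07] F [-0.8  1.2 -0.8] op 0.0356 t 22.5
```

```bash
python3 -m pendant '[[0,0.04,0.07,0],[0,0.02,0,0],[0,0,0,0],[0,0,0,0]]'
python3 -m pendant '[[0,0,0,0],[0,0,0,0],[0,0,0,0],[0,0,0,0]]' 0.62
python3 -m pendant '[[0,-0.3,0,0],[0,-0.6,0,0],[0,-0.8,0,0],[0,-0.8,0,0],[0,-0.6,0,0],[0,-0.3,0,0],[0,0,0,0],[0,0,0,0]]'
python3 - <<'E'
from h import *
st,im=grab("wrist","w14")
np.save("w14st.npy",st,allow_pickle=True)
plan([.617,-.3045,.12],55)
E
```

```text
t: 22.9
position: [0.6244, -0.1492, -0.0224]
ee_rot: [[-0.976, 0.001, 0.216], [-0.216, -0.001, -0.976], [-0.001, -1.0, 0.001]]
contact_force: [-0.6, -1.6, 1.9]
opening: 0.0357
t: 23.3
position: [0.624, -0.1479, -0.0232]
ee_rot: [[-0.976, -0.0, 0.217], [-0.217, 0.0, -0.976], [0.0, -1.0, -0.0]]
contact_force: [-0.3, 0.0, 0.5]
opening: 0.057
t: 24.1
position: [0.6234, -0.1476, 0.146]
ee_rot: [[-0.976, -0.002, 0.217], [-0.217, 0.001, -0.976], [0.001, -1.0, -0.001]]
contact_force: [-0.0, -0.4, -0.1]
opening: 0.0577
pos [ 0.623  -0.1474  0.1452] phi -77.5 j7 -38.8 | turn units 5.94 then shift units [-1.71  0.5   2.64] F [-0.1  0.5 -0.4] op 0.058 t 24.15
```

View pics/w14.png

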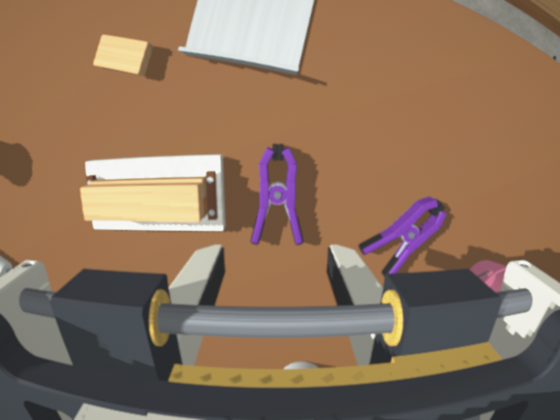

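Clamp one lies flat at the -y end (pivot (278,194)). Now to the second: pivot at (412,234).

```bash
python3 - <<'E'
from h import *
st=np.load("w14st.npy",allow_pickle=True).item()
print("placed pivot",onz("wrist",278,194,.02,st),"lower pivot",onz("wrist",412,234,.02,st))
a=onz("wrist",255,242,.02,st);b=onz("wrist",299,242,.02,st);j=onz("wrist",278,150,.02,st);d=j-(a+b)/2;print(np.degrees(np.arctan2(d[1],d[0])))
E
python3 -m pendant '[[0,0,0,0.95],[0,0,0,0.98],[0,0,0,0.98],[0,0,0,0.98],[0,0,0,0.98],[0,0,0,0.98],[-0.3,0,0.5,0],[-0.4,0,0.6,0],[-0.4,0,0.6,0],[-0.4,0,0.6,0],[-0.2,0,0.3,0],[0,0,0,0]]' 0.75
python3 -m pendant '[[0,0,0,0],[0,0,0,0]]'
python3 - <<'E'
from h import *
st,im=grab("wrist","w15")
np.save("w15st.npy",st,allow_pickle=True)
plan([.617,-.3045,.1],-125)
cv2.imwrite("pics/c15.png",cv2.resize(im[120:290,180:380],None,fx=3.5,fy=3.5,interpolation=2))
E
```

```text
placed pivot [ 0.62606542 -0.15018791  0.02      ] lower pivot [ 0.61487583 -0.30609311  0.02      ]
11.940238686346488
t: 25.35
position: [0.6182, -0.3072, 0.1448]
ee_rot: [[-0.822, -0.004, -0.569], [0.569, -0.001, -0.822], [0.003, -1.0, 0.003]]
contact_force: [-0.2, -0.2, 0.7]
opening: 0.0696
t: 25.55
position: [0.6217, -0.3009, 0.1458]
ee_rot: [[-0.828, -0.001, -0.561], [0.561, 0.003, -0.828], [0.002, -1.0, -0.002]]
contact_force: [0.1, 0.5, -0.4]
opening: 0.07
pos [ 0.6219 -0.3009  0.1462] phi -124.1 j7 -69.1 | turn units 0.11 then shift units [0.04 0.92 0.12] F [ 0.1 -0.1  0.2] op 0.0698 t 25.6
```

View pics/c15.png

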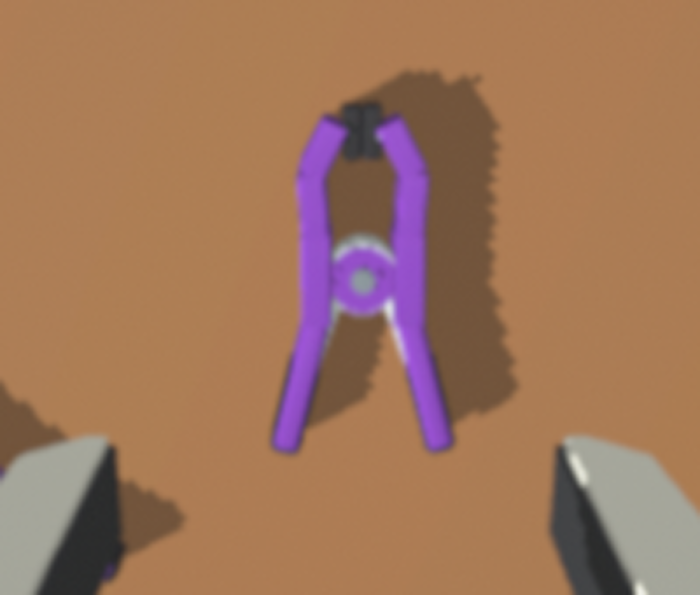

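```bash
python3 - <<'E'
from h import *
st=np.load("w15st.npy",allow_pickle=True).item()
p=onz("wrist",283.7,200.3,.02,st);print(p);plan([p[0],p[1],-.022])
E
```

```text
[ 0.61348961 -0.30617677  0.02      ]
pos [ 0.6219 -0.3009  0.1462] phi -124.1 j7 -69.1 | turn units 0.0 then shift units [0.07 3.36 0.19] F [ 0.1 -0.1  0.2] op 0.0698 t 25.6
```

```bash
python3 -m pendant '[[0.07,0.4,0.1,0],[0,0.6,0.09,0],[0,0.6,0,0],[0,0.6,0,0],[0,0.5,0,0],[0,0.3,0,0],[0,0.2,0,0],[0,0.1,0,0],[0,0.06,0,0],[0,0,0,0],[0,0,0,0]]'
python3 - <<'E'
from h import *
plan([.6135,-.3062,-.022])
E
```

```text
t: 26.7
position: [0.6133, -0.31, -0.0199]
ee_rot: [[-0.826, 0.001, -0.564], [0.564, -0.001, -0.826], [-0.002, -1.0, 0.0]]
contact_force: [-0.2, -0.8, -1.0]
opening: 0.07
pos [ 0.6133 -0.31   -0.0199] phi -124.3 j7 -61.4 | turn units 0.0 then shift units [ 0.04  0.04 -0.06] F [-0.2 -0.8 -1. ] op 0.07 t 26.7
```

```bash
python3 -m pendant '[[0.04,0.04,-0.06,0],[0,0,0,0],[0,0,0,0]]'
python3 -m pendant '[[0,0,0,0],[0,0,0,0],[0,0,0,0],[0,0,0,0],[0,0,0,0],[0,0,0,0]]' 0 30
python3 -m pendant '[[0,-0.3,0,0],[0,-0.6,0,0],[0,-0.9,0,0],[0,-0.9,0,0],[0,-0.8,0,0],[0,-0.5,0,0],[0,-0.2,0,0],[0,0,0,0]]'
python3 - <<'E'
from h import *
plan([.5656,.1208,.17],-77.7)
plan([.5656,.1208,.17])
E
```

```text
t: 27.0
position: [0.6131, -0.3055, -0.0228]
ee_rot: [[-0.826, 0.0, -0.563], [0.563, 0.0, -0.826], [-0.0, -1.0, -0.0]]
contact_force: [0.5, -0.6, 0.6]
opening: 0.0697
t: 27.6
position: [0.6129, -0.3058, -0.023]
ee_rot: [[-0.826, -0.0, -0.564], [0.564, -0.0, -0.826], [-0.0, -1.0, 0.0]]
contact_force: [-0.6, 0.1, 0.3]
opening: 0.0354
t: 28.4
position: [0.6132, -0.3065, 0.1889]
ee_rot: [[-0.826, 0.003, -0.564], [0.564, -0.001, -0.826], [-0.003, -1.0, -0.0]]
contact_force: [0.0, -0.9, -1.6]
opening: 0.0355
pos [ 0.6132 -0.3065  0.1889] phi -124.3 j7 -69.8 | turn units -5.83 then shift units [-0.89  0.36 -8.55] F [ 0.  -0.9 -1.6] op 0.0355 t 28.4
pos [ 0.6132 -0.3065  0.1889] phi -124.3 j7 -69.8 | turn units 0.0 then shift units [ 5.6   0.36 -6.52] F [ 0.  -0.9 -1.6] op 0.0355 t 28.4
```

```bash
python3 -m pendant '[[0,0,0,-0.95],[0,0,0,-0.97],[0,0,0,-0.98],[0,0,0,-0.98],[0,0,0,-0.98],[0,0,0,-0.97],[-0.1,0,-0.5,0],[-0.1,0,-0.8,0],[-0.1,0,-0.9,0],[-0.1,0,-0.9,0],[-0.1,0,-0.9,0],[-0.1,0,-0.9,0]]'
python3 -m pendant '[[-0.1,0,-0.9,0],[-0.1,0,-0.9,0],[-0.1,0.1,-0.8,0],[-0.05,0.1,-0.6,0],[0,0.1,-0.3,0],[0,0,0,0],[0,0,0,0],[0,0,0,0]]'
python3 - <<'E'
from h import *
plan([.5656,.1208,-.0215],-77.7)
st,im=grab("wrist","w16")
E
```

```text
t: 29.6
position: [0.5881, -0.0575, 0.1848]
ee_rot: [[-0.977, -0.004, 0.214], [-0.214, 0.001, -0.977], [0.004, -1.0, -0.002]]
contact_force: [0.9, 0.4, 0.1]
opening: 0.0358
t: 30.4
position: [0.5699, 0.1114, 0.1724]
ee_rot: [[-0.978, 0.001, 0.209], [-0.209, -0.002, -0.978], [-0.0, -1.0, 0.002]]
contact_force: [0.1, 0.6, -0.7]
opening: 0.0355
pos [0.5699 0.1114 0.1724] phi -77.9 j7 -62.2 | turn units -0.03 then shift units [ 0.05  3.88 -0.21] F [ 0.1  0.6 -0.7] op 0.0355 t 30.4
```

View pics/w16.png

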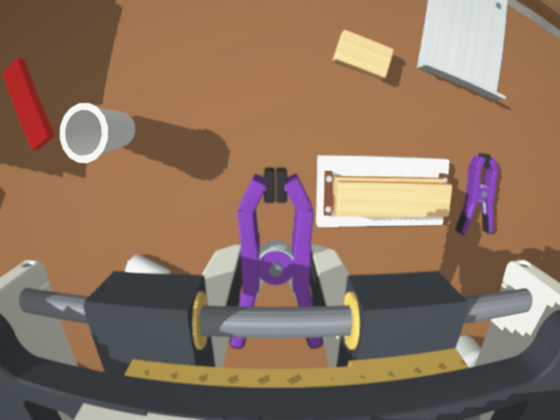

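```bash
python3 -m pendant '[[0.05,0.4,-0.1,0],[0,0.7,-0.11,0],[0,0.7,0,0],[0,0.7,0,0],[0,0.5,0,0],[0,0.4,0,0],[0,0.2,0,0],[0,0.15,0,0],[0,0.08,0,0],[0,0,0,0],[0,0,0,0],[0,0,0,0]]'
python3 - <<'E'
from h import *
plan([.5656,.1208,-.022],-77.7)
E
```

```text
t: 31.65
position: [0.5654, 0.1245, -0.0187]
ee_rot: [[-0.977, 0.001, 0.214], [-0.214, 0.0, -0.977], [-0.001, -1.0, 0.0]]
contact_force: [0.5, -0.2, -0.1]
opening: 0.0354
pos [ 0.5654  0.1245 -0.0187] phi -77.6 j7 -52.0 | turn units 0.01 then shift units [0.01 0.07 0.07] F [ 0.5 -0.2 -0.1] op 0.0354 t 31.65
```

```bash
python3 -m pendant '[[0,0.05,0.05,0],[0,0.02,0,0],[0,0,0,0],[0,0,0,0]]'
python3 -m pendant '[[0,0,0,0],[0,0,0,0],[0,0,0,0],[0,0,0,0]]' 0.62
python3 -m pendant '[[0,-0.3,0,0],[0,-0.6,0,0],[0,-0.8,0,0],[0,-0.8,0,0],[0,-0.6,0,0],[0,-0.3,0,0],[0,0,0,0],[0,0,0,0]]'
python3 - <<'E'
from h import *
st,im=grab("wrist","w17")
np.save("w17st.npy",st,allow_pickle=True)
plan([.46,.25,.17],80)
E
```

```text
t: 32.05
position: [0.5653, 0.1219, -0.023]
ee_rot: [[-0.977, -0.0, 0.214], [-0.214, 0.0, -0.977], [0.0, -1.0, -0.0]]
contact_force: [1.1, 0.4, -0.7]
opening: 0.0356
t: 32.45
position: [0.5654, 0.1219, -0.0229]
ee_rot: [[-0.977, 0.0, 0.214], [-0.214, -0.0, -0.977], [-0.0, -1.0, 0.0]]
contact_force: [-0.4, -0.2, -0.1]
opening: 0.0573
t: 33.25
position: [0.5649, 0.122, 0.1472]
ee_rot: [[-0.977, -0.0, 0.214], [-0.214, 0.0, -0.977], [0.0, -1.0, -0.001]]
contact_force: [-0.0, 0.7, -0.3]
opening: 0.0577
pos [0.5645 0.1221 0.1464] phi -77.7 j7 -61.5 | turn units 2.79 then shift units [ 2.5  -0.47 -2.16] F [-0.1  0.2 -0.7] op 0.0577 t 33.3
```

View pics/w17.png

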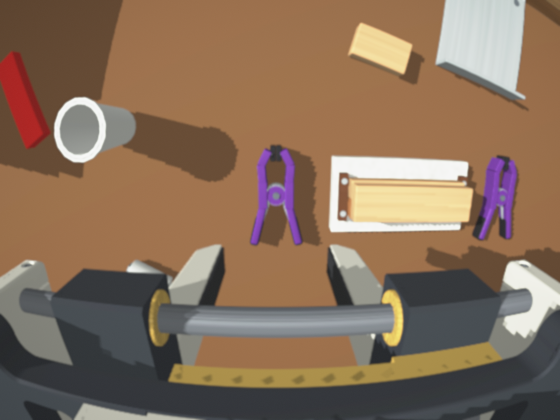

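Both clamps are placed (pivots (276,195) and (502,197)). Unwinding the wrist before the roller.

```bash
python3 -m pendant '[[0,0,0,-0.8],[0,0,0,-1],[0,0,0,-1],[0,0,0,-1],[0,0,0,-1],[0,0,0,-1],[0,0,0,-1],[0,0,0,-1],[0,0,0,-1],[0,0,0,-1],[0,0,0,-1],[0,0,0,-1]]' 0.75
python3 -m pendant '[[0,0,0,-1],[0,0,0,-1],[0,0,0,-1],[0,0,0,-1],[0,0,0,-1],[0,0,0,-1],[0,0,0,-1],[0,0,0,-0.4],[0,0,0,0],[0,0,0,0]]'
python3 - <<'E'
from h import *
plan([.4,.255,.15],75)
E
```

```text
t: 34.5
position: [0.5642, 0.1217, 0.1454]
ee_rot: [[0.293, -0.003, 0.956], [-0.956, -0.001, 0.293], [-0.0, -1.0, -0.004]]
contact_force: [-0.2, 0.2, -0.3]
opening: 0.0698
t: 35.5
position: [0.5647, 0.1217, 0.146]
ee_rot: [[0.97, -0.002, 0.244], [-0.244, -0.0, 0.97], [-0.002, -1.0, -0.001]]
contact_force: [0.7, -0.4, -0.3]
opening: 0.07
pos [0.5647 0.1217 0.146 ] phi 75.9 j7 63.5 | turn units 0.11 then shift units [-3.87 -0.07  1.72] F [ 0.7 -0.4 -0.3] op 0.07 t 35.5
```

```bash
python3 -m pendant '[[-0.4,0,0.1,0],[-0.6,0,0.3,0],[-0.6,0,0.3,0],[-0.6,0,0.3,0],[-0.6,0,0.3,0],[-0.6,0,0.25,0],[-0.4,0,0.17,0],[-0.07,0,0,0],[0,0,0,0],[0,0,0,0],[0,0,0,0]]'
python3 - <<'E'
from h import *
st,im=grab("wrist","w18")
np.save("w18st.npy",st,allow_pickle=True)
print(st["position"])
cv2.imwrite("pics/c18.png",cv2.resize(im[110:290,180:380],None,fx=3.3,fy=3.3,interpolation=2))
E
```

```text
t: 36.6
position: [0.3999, 0.2512, 0.147]
ee_rot: [[0.969, 0.001, 0.246], [-0.246, -0.001, 0.969], [0.001, -1.0, -0.0]]
contact_force: [-0.5, -0.9, 0.2]
opening: 0.0701
[0.39988639 0.25117496 0.14699653]
```

View pics/c18.png

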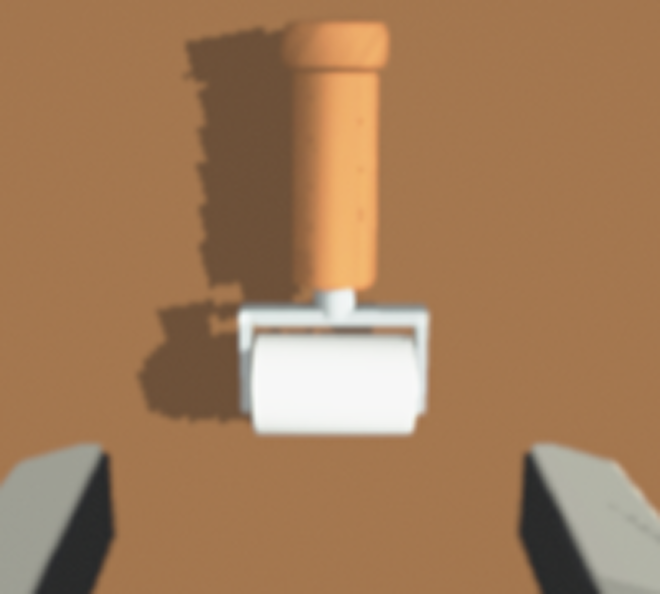

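```bash
python3 - <<'E'
from h import *
st=np.load("w18st.npy",allow_pickle=True).item()
f=lambda u,v,z:onz("wrist",180+u/3.3,110+v/3.3,z,st)
a=f(336,26,.016);b=f(334,430,.016);d=b-a;print(a,b,np.linalg.norm(d),np.degrees(np.arctan2(d[1],d[0])))
c=(a+b)/2;print("c",c);h=f(337,180,.016);g=b-h;print(h,np.degrees(np.arctan2(g[1],g[0])))
e=f(336,289,.016);print("handle front end",e,"from c",np.linalg.norm(e-c))
plan([c[0],c[1],-.021],75)
E
```

```text
[0.32446558 0.27580144 0.016     ] [0.44882943 0.24400874 0.016     ] 0.12836331871221307 -14.340119290414048
c [0.38664751 0.25990509 0.016     ]
[0.37015788 0.26460671 0.016     ] -14.671975559386677
handle front end [0.40334882 0.25598688 0.016     ] from c 0.0171547750089128
pos [0.3997 0.2513 0.147 ] phi 75.8 j7 42.4 | turn units 0.1 then shift units [-0.3   3.36  0.1 ] F [-0.5 -1.4 -0. ] op 0.0696 t 36.65
```

```bash
python3 -m pendant '[[-0.2,0.4,0.1,0],[-0.1,0.6,0,0],[0,0.6,0,0],[0,0.6,0,0],[0,0.5,0,0],[0,0.3,0,0],[0,0.2,0,0],[0,0.1,0,0],[0,0.06,0,0],[0,0,0,0],[0,0,0,0]]' 0.7
python3 - <<'E'
from h import *
plan([.3866,.2599,-.021],75.6)
E
```

```text
t: 37.75
position: [0.3857, 0.2611, -0.0204]
ee_rot: [[0.97, 0.001, 0.243], [-0.243, 0.001, 0.97], [0.001, -1.0, 0.001]]
contact_force: [1.3, -0.7, 0.1]
opening: 0.0647
pos [ 0.3857  0.2611 -0.0204] phi 75.9 j7 41.3 | turn units 0.04 then shift units [ 0.02  0.01 -0.02] F [ 1.3 -0.7  0.1] op 0.0647 t 37.75
```

```bash
python3 -m pendant '[[0,0,0,0],[0,0,0,0],[0,0,0,0],[0,0,0,0],[0,0,0,0],[0,0,0,0],[0,0,0,0]]' 0 30
python3 -m pendant '[[0,-0.2,0,0],[0,-0.4,0,0],[0,-0.6,0,0],[0,-0.6,0,0],[0,-0.6,0,0],[0,-0.4,0,0],[0,-0.2,0,0],[0,0,0,0]]'
python3 - <<'E'
from h import *
st,im=grab("wrist","w19",(130,60,430,360),2)
plan([.5022,-.0342,.1],12.3)
E
```

```text
t: 38.45
position: [0.3852, 0.2608, -0.0209]
ee_rot: [[0.97, -0.0, 0.243], [-0.243, -0.0, 0.97], [-0.0, -1.0, -0.0]]
contact_force: [-0.6, -0.6, 0.2]
opening: 0.0254
t: 39.25
position: [0.3857, 0.2612, 0.1303]
ee_rot: [[0.97, 0.002, 0.243], [-0.243, 0.002, 0.97], [0.002, -1.0, 0.002]]
contact_force: [0.3, 1.0, -1.6]
opening: 0.0254
pos [0.385  0.2607 0.1292] phi 75.9 j7 40.7 | turn units 7.96 then shift units [6.26 0.58 1.03] F [-0.9 -0.3 -1.2] op 0.0253 t 39.3
```

View pics/w19.png

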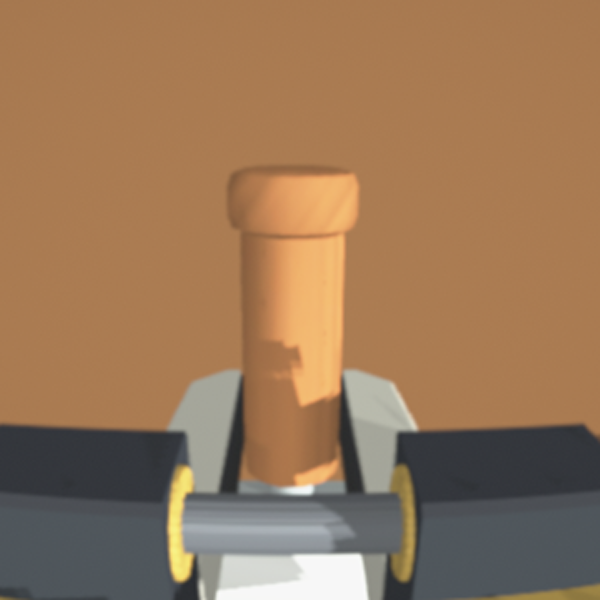

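```bash
python3 -m pendant '[[0,0,0,0.9],[0,0,0,1],[0,0,0,1],[0,0,0,1],[0,0,0,1],[0,0,0,1],[0,0,0,1],[0,0,0,1],[0,0,0,0.06],[0,0,0,0],[0,0,0,0]]'
python3 -m pendant '[[0.4,0,0.1,0],[0.7,0,0.1,0],[0.8,0,0.15,0],[0.8,0,0.15,0],[0.8,0,0.15,0],[0.8,0.1,0.15,0],[0.8,0.1,0.13,0],[0.6,0.2,0.1,0],[0.4,0.18,0,0],[0.16,0,0,0],[0,0,0,0],[0,0,0,0]]'
python3 -m pendant '[[0,0,0,0],[0,0,0,0]]'
python3 - <<'E'
from h import *
st,im=grab("wrist","w20")
plan([.5022,-.0342,-.019],12.3)
E
```

```text
t: 40.4
position: [0.3848, 0.2606, 0.1285]
ee_rot: [[0.214, -0.001, 0.977], [-0.977, -0.001, 0.214], [0.001, -1.0, -0.001]]
contact_force: [0.2, 0.3, -1.4]
opening: 0.025
t: 41.6
position: [0.5019, -0.0326, 0.1003]
ee_rot: [[0.214, -0.0, 0.977], [-0.977, 0.001, 0.214], [-0.001, -1.0, 0.0]]
contact_force: [0.5, 0.1, -1.0]
opening: 0.0252
t: 41.8
position: [0.5021, -0.0326, 0.1004]
ee_rot: [[0.215, 0.0, 0.977], [-0.977, 0.001, 0.215], [-0.001, -1.0, 0.001]]
contact_force: [-0.6, -0.4, -1.7]
opening: 0.0252
pos [ 0.5021 -0.0328  0.1003] phi 12.4 j7 28.6 | turn units 0.01 then shift units [ 0.03  2.39 -0.  ] F [-0.  -0.6 -0.9] op 0.0252 t 41.85
```

View pics/w20.png

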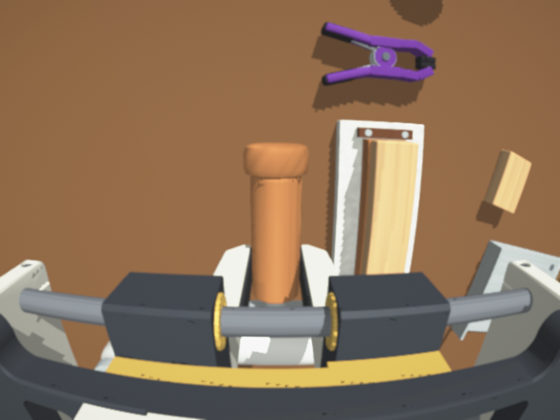

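```bash
python3 -m pendant '[[0.03,0.4,0,0],[0,0.5,0,0],[0,0.5,0,0],[0,0.4,0,0],[0,0.25,0,0],[0,0.15,0,0],[0,0.1,0,0],[0,0.08,0,0],[0,0,0,0],[0,0,0,0],[0,0,0,0]]'
python3 - <<'E'
from h import *
plan([.5022,-.0342,-.021],12.3)
E
```

```text
t: 42.95
position: [0.5027, -0.0356, -0.0184]
ee_rot: [[0.212, 0.001, 0.977], [-0.977, -0.0, 0.212], [0.0, -1.0, 0.001]]
contact_force: [0.4, -0.2, -1.4]
opening: 0.0251
pos [ 0.5027 -0.0356 -0.0184] phi 12.3 j7 33.6 | turn units -0.01 then shift units [-0.03  0.05 -0.  ] F [ 0.4 -0.2 -1.4] op 0.0251 t 42.95
```

```bash
python3 -m pendant '[[-0.03,0.03,0,0],[0,0.01,0,0],[0,0,0,0],[0,0,0,0]]'
python3 -m pendant '[[0,0,0,0],[0,0,0,0],[0,0,0,0],[0,0,0,0]]' 0.48
python3 -m pendant '[[0,-0.2,0,0],[0,-0.5,0,0],[0,-0.8,0,0],[0,-0.8,0,0],[0,-0.8,0,0],[0,-0.6,0,0],[0,-0.3,0,0],[0,0,0,0],[0,0,0,0]]'
python3 - <<'E'
from h import *
st,im=grab("wrist","w21")
np.save("w21st.npy",st,allow_pickle=True);print(st["position"])
E
```

```text
t: 43.35
position: [0.5021, -0.034, -0.0209]
ee_rot: [[0.212, 0.0, 0.977], [-0.977, 0.0, 0.212], [-0.0, -1.0, 0.0]]
contact_force: [0.4, 0.2, -0.3]
opening: 0.0249
t: 43.75
position: [0.5021, -0.0342, -0.0209]
ee_rot: [[0.212, 0.0, 0.977], [-0.977, -0.0, 0.212], [0.0, -1.0, 0.0]]
contact_force: [0.2, -0.2, 0.7]
opening: 0.0443
t: 44.65
position: [0.5015, -0.0339, 0.179]
ee_rot: [[0.212, -0.0, 0.977], [-0.977, 0.0, 0.212], [-0.0, -1.0, -0.0]]
contact_force: [-0.4, 0.7, -0.5]
opening: 0.0444
[ 0.50149609 -0.03393485  0.17901595]
```

View pics/w21.png

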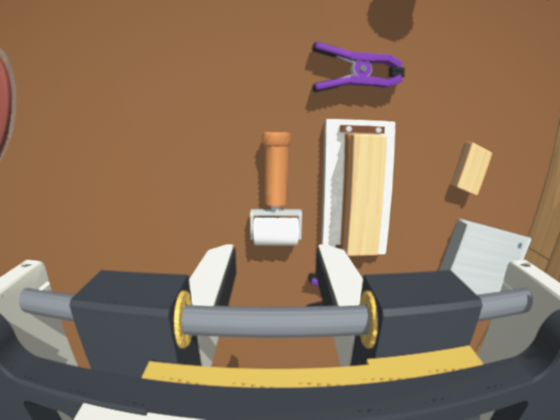

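Roller lies flat in front of the board, parallel to it. Now over the pot.

```bash
python3 - <<'E'
from h import *
plan([.605,.31,.18],12.3)
E
python3 -m pendant '[[-0.4,-0.2,0.2,0],[-0.7,-0.2,0.3,0],[-0.8,-0.1,0.3,0],[-0.8,0,0.3,0],[-0.8,0,0.4,0],[-0.8,0,0.4,0],[-0.8,0,0.4,0],[-0.7,0,0.3,0],[-0.4,0,0.2,0],[0,0,0,0],[0,0,0,0],[0,0,0,0]]' 1
python3 - <<'E'
from h import *
st,im=grab("wrist","w22")
np.save("w22st.npy",st,allow_pickle=True);plan([.605,.31,.18],12.3)
E
```

```text
pos [ 0.501  -0.0339  0.1783] phi 12.3 j7 25.7 | turn units -0.0 then shift units [-6.28 -0.04  3.5 ] F [ 0.6 -0.6 -0.7] op 0.0444 t 44.7
t: 45.9
position: [0.573, 0.2956, 0.2035]
ee_rot: [[0.209, -0.001, 0.978], [-0.978, -0.002, 0.209], [0.002, -1.0, -0.002]]
contact_force: [-0.3, 0.0, 0.8]
opening: 0.0929
pos [0.5732 0.2958 0.2039] phi 12.1 j7 -6.6 | turn units -0.03 then shift units [-0.14  0.48  0.68] F [-0.2  0.4  0.8] op 0.0926 t 45.95
```

View pics/w22.png

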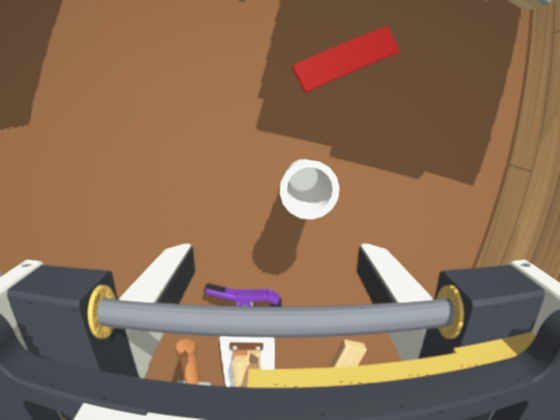

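```bash
python3 - <<'E'
from h import *
st=np.load("w22st.npy",allow_pickle=True).item();im=cv2.imread("pics/w22.png")
hsv=cv2.cvtColor(im,cv2.COLOR_BGR2HSV);m=cv2.inRange(hsv,(0,0,150),(180,60,255));k=np.zeros_like(m);k[150:228,270:350]=1
c=max(cv2.findContours(m*k,0,1)[0],key=cv2.contourArea)[:,0];print(c.min(0),c.max(0))
P=np.array([onz("wrist",u,v,.083,st)[:2] for u,v in c]).astype(np.float32)
print(cv2.minEnclosingCircle(P*1000),cv2.fitEllipse(P*1000))
(x,y),r=cv2.minEnclosingCircle(P);plan([x,y,.035])
cv2.imwrite("pics/c22.png",cv2.resize(im[140:240,260:360],None,fx=5,fy=5,interpolation=2))
E
```

```text
[279 159] [339 219]
((602.63916015625, 310.1759033203125), 31.603702545166016) ((603.3486938476562, 309.8087158203125), (58.93739700317383, 61.207115173339844), 32.150299072265625)
pos [0.5732 0.2958 0.2039] phi 12.1 j7 -6.6 | turn units 0.0 then shift units [-0.16  3.38  0.64] F [-0.2  0.4  0.8] op 0.0926 t 45.95
```

View pics/c22.png

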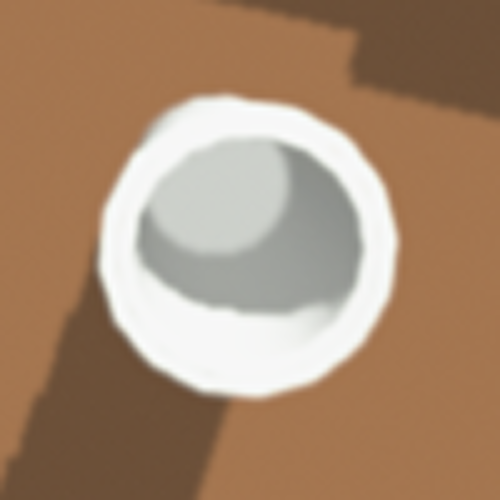

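```bash
python3 - <<'E'
from h import *
st=np.load("w22st.npy",allow_pickle=True).item()
p=onz("wrist",310.2,189.8,.084,st);print(p);plan([p[0],p[1],.1])
E
python3 -m pendant '[[-0.05,0.2,0.2,0],[-0.1,0.5,0.3,0],[0,0.6,0.16,0],[0,0.5,0,0],[0,0.2,0,0],[0,0,0,0],[0,0,0,0],[0,0,0,0]]' 1
python3 - <<'E'
from h import *
st,im=grab("wrist","w23");np.save("w23st.npy",st,allow_pickle=True);plan([.6035,.3095,.035],12)
E
```

```text
[0.60440723 0.31001137 0.084     ]
pos [0.5732 0.2958 0.2039] phi 12.1 j7 -6.6 | turn units 0.0 then shift units [-0.15  2.08  0.67] F [-0.2  0.4  0.8] op 0.0926 t 45.95
t: 46.75
position: [0.6049, 0.3132, 0.1059]
ee_rot: [[0.212, 0.003, 0.977], [-0.977, 0.001, 0.212], [-0.001, -1.0, 0.003]]
contact_force: [0.1, 0.3, 0.5]
opening: 0.093
pos [0.6047 0.3132 0.1059] phi 12.3 j7 -5.0 | turn units 0.03 then shift units [ 0.07  1.42 -0.04] F [-0.4  0.7 -1.2] op 0.093 t 46.8
```

View pics/w23.png

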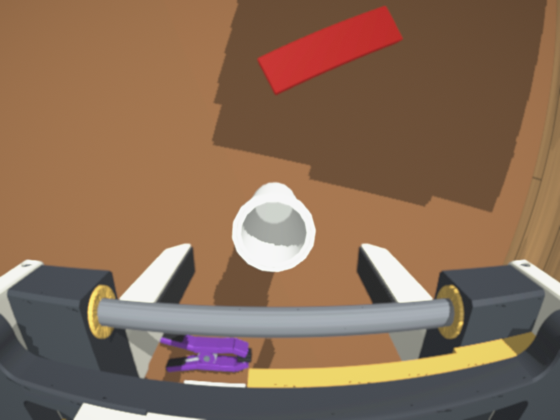

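```bash
python3 - <<'E'
from h import *
st=np.load("w23st.npy",allow_pickle=True).item()
p=onz("wrist",274,231,.084,st);print(p);plan([p[0],p[1],.035])
E
```

```text
[0.60353832 0.31175777 0.084     ]
pos [0.6047 0.3132 0.1059] phi 12.3 j7 -5.0 | turn units 0.0 then shift units [ 0.03  1.42 -0.03] F [-0.4  0.7 -1.2] op 0.093 t 46.8
```

```bash
python3 -m pendant '[[0.02,0.3,-0.03,0],[0,0.4,0,0],[0,0.4,0,0],[0,0.2,0,0],[0,0.1,0,0],[0,0,0,0],[0,0,0,0],[0,0,0,0]]' 1
python3 - <<'E'
from h import *
plan([.6036,.3115,.035],12.3)
E
python3 -m pendant '[[0,0,0,0],[0,0,0,0],[0,0,0,0],[0,0,0,0],[0,0,0,0],[0,0,0,0],[0,0,0,0]]' 0 15
python3 - <<'E'
from h import *
st,im=grab("side","s24",(220,120,360,240),5)
plan([.6036,.3115,.035],12.3)
E
```

```text
t: 47.6
position: [0.6032, 0.3119, 0.0352]
ee_rot: [[0.212, 0.002, 0.977], [-0.977, 0.001, 0.212], [-0.0, -1.0, 0.002]]
contact_force: [0.6, -0.8, 0.1]
opening: 0.0932
pos [0.6032 0.3119 0.0352] phi 12.3 j7 -3.6 | turn units -0.0 then shift units [0.01 0.   0.01] F [ 0.6 -0.8  0.1] op 0.0932 t 47.6
t: 48.3
position: [0.6025, 0.3116, 0.034]
ee_rot: [[0.212, 0.0, 0.977], [-0.977, -0.0, 0.212], [0.0, -1.0, 0.0]]
contact_force: [0.3, 0.2, 0.1]
opening: 0.0523
pos [0.6024 0.3116 0.034 ] phi 12.3 j7 -3.6 | turn units -0.0 then shift units [ 0.01 -0.02  0.02] F [-0.4 -0.1 -1.3] op 0.052 t 48.35
```

View pics/s24.png

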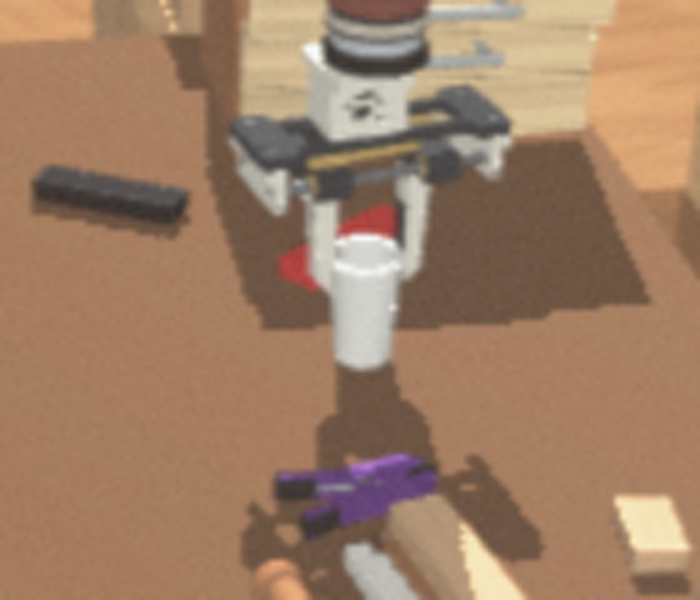

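Gripped at 52 mm with the pot upright. Lifting it and going past the kettle, so the wrist camera can see straight into the kettle.

```bash
python3 -m pendant '[[0,-0.2,0,0],[0,-0.5,0,0],[0,-0.7,0,0],[0,-0.7,0,0],[0,-0.6,0,0],[0,-0.3,0,0],[0,0,0,0]]'
python3 - <<'E'
from h import *
plan([.465,-.55,.19])
st,im=grab("wrist","w25")
E
```

```text
t: 49.05
position: [0.6043, 0.3121, 0.188]
ee_rot: [[0.212, 0.006, 0.977], [-0.977, 0.003, 0.212], [-0.002, -1.0, 0.007]]
contact_force: [0.2, 0.4, -1.2]
opening: 0.0523
pos [0.6043 0.3121 0.188 ] phi 12.3 j7 -6.3 | turn units 0.0 then shift units [16.26 -0.11 -6.38] F [ 0.2  0.4 -1.2] op 0.0523 t 49.05
```

View pics/w25.png

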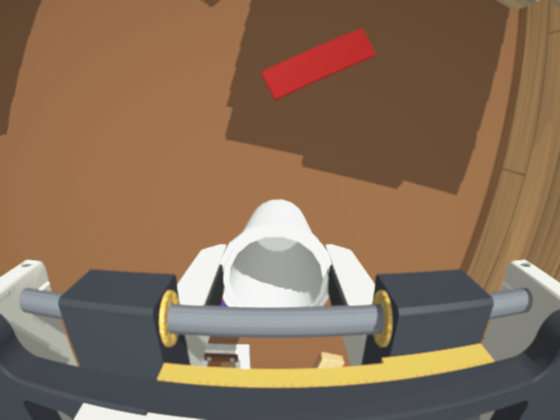

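```bash
python3 -m pendant '[[0.3,0,-0.1,0],[0.5,0,-0.2,0],[0.7,0,-0.28,0],[0.8,0,-0.31,0],[0.8,0,-0.31,0],[0.8,0,-0.31,0],[0.8,0,-0.31,0],[0.8,0,-0.31,0],[0.8,0,-0.31,0],[0.8,0,-0.31,0],[0.8,0,-0.31,0],[0.8,0,-0.31,0]]'
python3 -m pendant '[[0.8,0,-0.31,0],[0.8,0,-0.31,0],[0.8,0,-0.31,0],[0.8,0,-0.31,0],[0.8,0,-0.31,0],[0.8,0,-0.31,0],[0.8,0,-0.31,0],[0.7,0,-0.28,0],[0.4,0,-0.2,0],[0.2,0,-0.1,0],[0,0,0,0],[0,0,0,0]]'
python3 -m pendant '[[0,0,0,0],[0,0,0,0]]'
python3 - <<'E'
from h import *
st,im=grab("wrist","w26");np.save("w26st.npy",st,allow_pickle=True)
plan([.442,-.43,.19])
E
```

```text
t: 50.3
position: [0.5275, -0.1515, 0.1827]
ee_rot: [[0.211, -0.004, 0.977], [-0.977, 0.0, 0.211], [-0.001, -1.0, -0.003]]
contact_force: [0.7, 0.0, 0.2]
opening: 0.052
t: 51.5
position: [0.4693, -0.5138, 0.1833]
ee_rot: [[0.213, -0.0, 0.977], [-0.977, 0.003, 0.213], [-0.003, -1.0, 0.0]]
contact_force: [0.6, 0.5, 0.8]
opening: 0.0525
t: 51.7
position: [0.4702, -0.5139, 0.1843]
ee_rot: [[0.215, 0.001, 0.977], [-0.977, 0.001, 0.215], [-0.001, -1.0, 0.001]]
contact_force: [0.1, 0.8, -0.7]
opening: 0.0523
pos [ 0.4701 -0.5142  0.1843] phi 12.4 j7 69.1 | turn units 0.0 then shift units [-1.77 -0.11 -0.19] F [-0.6 -0.4 -0.8] op 0.0522 t 51.75
```

View pics/w26.png

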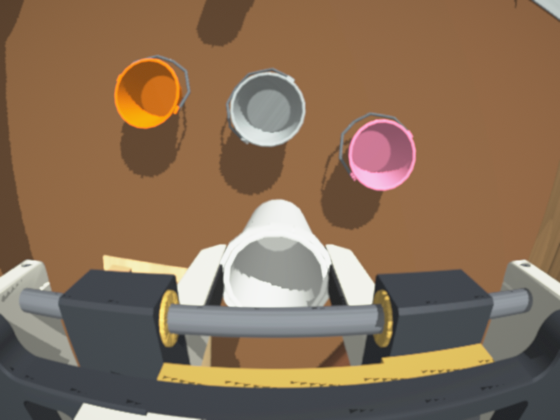

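Kettle rim centred at about (267,109), orange at (148,93), pink at (382,154); the pot hangs in the gripper. Measuring the rim and floor.

```bash
python3 - <<'E'
from h import *
st=np.load("w26st.npy",allow_pickle=True).item();im=cv2.imread("pics/w26.png")
cv2.imwrite("pics/c26.png",cv2.resize(im[60:160,215:320],None,fx=6,fy=6,interpolation=2))
def P(u,v,z):return onz("wrist",u,v,z,st)
z=st["position"][2]
print("pot rim ctr rel TCP", [ (P(u,v,z+.05)-st["position"]).round(4)[:2].tolist() for u,v in((276,272),(223,272),(329,272),(276,231))])
E
```

```text
pot rim ctr rel TCP [[-0.001, 0.0022], [-0.0268, -0.0037], [0.025, 0.0076], [-0.0056, 0.0233]]
```

View pics/c26.png

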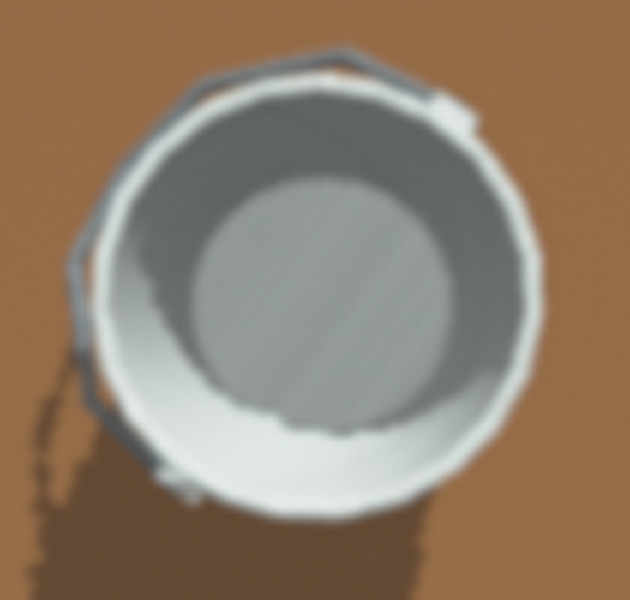

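```bash
python3 - <<'E'
from h import *
st=np.load("w26st.npy",allow_pickle=True).item()
P=lambda u,v,z:onz("wrist",u,v,z,st)
R=st["ee_rot"];p=st["position"];z=p[2]
for nm,u,v,dz in(("rim near",276,231,.051),("rim L",223,268,.051),("rim R",329,268,.051),("foot near",277,201,-.034)):
    print(nm,(R.T@(P(u,v,z+dz)-p)).round(4))
a=P(267.9,109.3,.05);b=P(268.5,110.9,.004);print("kettle rim",a,"floor",b)
for u in(92,543):print(P(215+u/6,109.3,.05))
plan([(a[0]+b[0])/2,(a[1]+b[1])/2,.19])
g,im=grab("side","s26",(220,280,400,420),4)
g,im=grab("scene","sc26",(140,60,300,200),4)
E
```

```text
rim near [-0.0243 -0.051  -0.0004]
rim L [-0.0049 -0.051  -0.0266]
rim R [-0.0048 -0.051   0.0258]
foot near [-0.0176  0.034   0.0005]
kettle rim [ 0.44375165 -0.43040108  0.05      ] floor [ 0.44347672 -0.43056807  0.004     ]
[ 0.40676177 -0.43785247  0.05      ]
[ 0.48040262 -0.42209623  0.05      ]
pos [ 0.4701 -0.5142  0.1843] phi 12.4 j7 69.1 | turn units 0.0 then shift units [-1.75 -0.11 -0.16] F [-0.6 -0.4 -0.8] op 0.0522 t 51.75
```

View pics/s26.png

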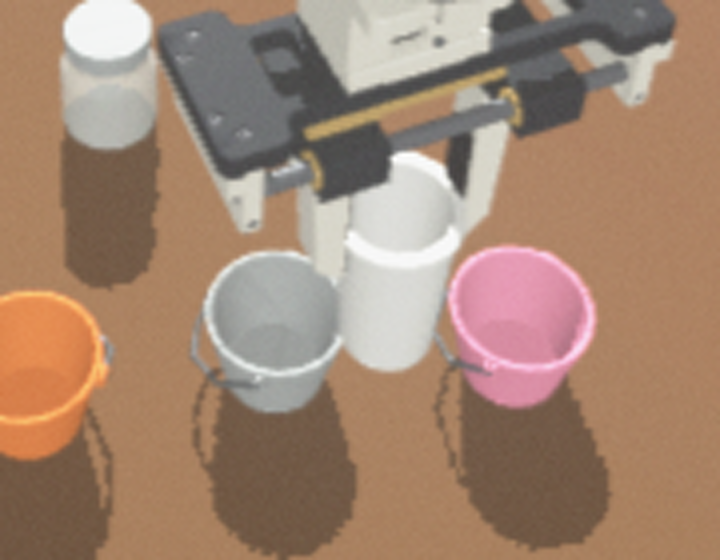

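View pics/sc26.png

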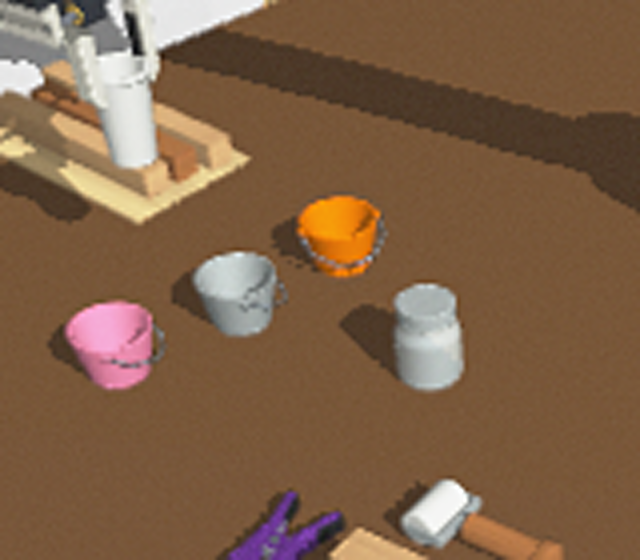

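```bash
python3 - <<'E'
from h import *
plan([.443,-.4276,.115],12.3)
E
python3 -m pendant '[[-0.3,0,0,0],[-0.5,0,-0.06,0],[-0.5,0,-0.06,0],[-0.4,0.2,-0.05,0],[-0.1,0.4,0,0],[0,0.4,0,0],[0,0.3,0,0],[0,0.1,0,0],[0,0,0,0],[0,0,0,0],[0,0,0,0]]'
python3 - <<'E'
from h import *
st,im=grab("wrist","w27",(130,60,430,360),2);np.save("w27st.npy",st,allow_pickle=True)
plan([.443,-.4276,.094],12.3)
g,im=grab("side","s27",(220,270,400,410),4)
g,im=grab("scene","sc27",(140,60,300,200),4)
E
```

```text
pos [ 0.4696 -0.5148  0.1843] phi 12.3 j7 69.1 | turn units 0.0 then shift units [-1.82  1.39 -0.15] F [ 0.2 -0.9  0.1] op 0.0521 t 51.85
t: 52.95
position: [0.4421, -0.4301, 0.1151]
ee_rot: [[0.212, 0.001, 0.977], [-0.977, -0.002, 0.212], [0.002, -1.0, 0.001]]
contact_force: [-0.0, -0.2, -0.7]
opening: 0.0521
pos [ 0.442 -0.43   0.115] phi 12.3 j7 68.0 | turn units -0.01 then shift units [-0.04  0.42  0.03] F [-0.8  1.2 -1. ] op 0.0525 t 53.0
```

View pics/s27.png

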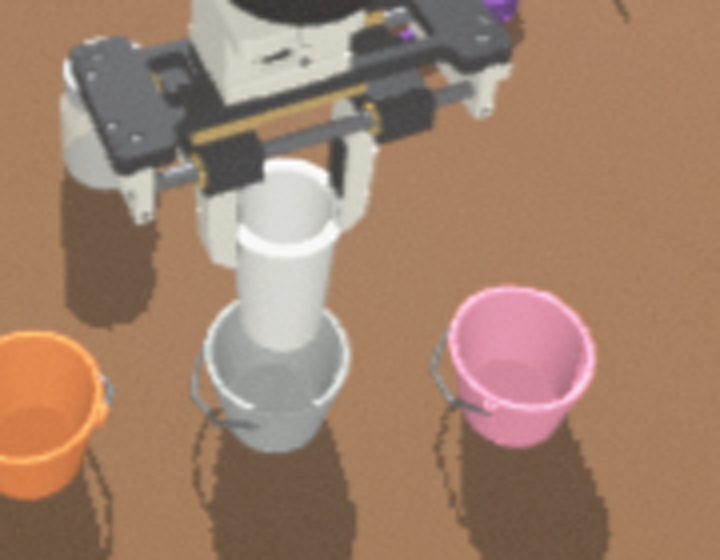

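View pics/sc27.png

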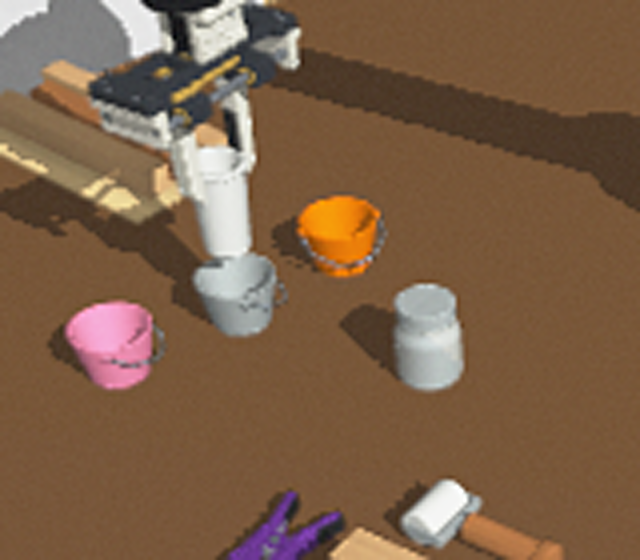

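View pics/w27.png

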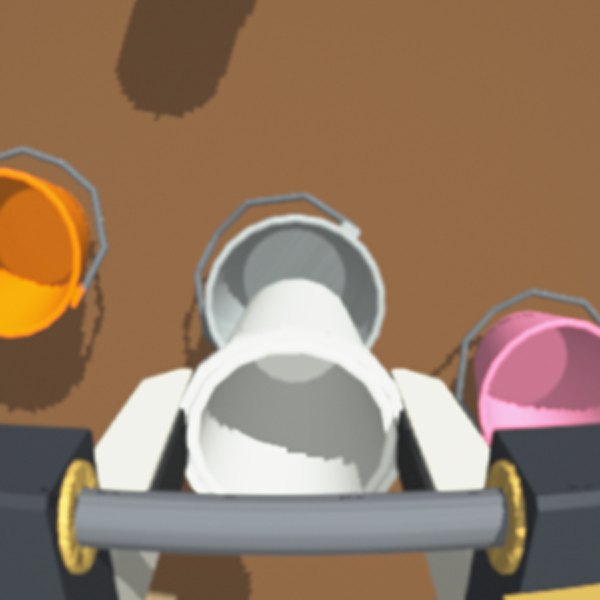

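```bash
python3 - <<'E'
from h import *
st=np.load("w27st.npy",allow_pickle=True).item()
R=st["ee_rot"];p=st["position"];print(p)
print("foot near tool",(R.T@(onz("wrist",278,200,p[2]-.034,st)-p)).round(4))
print("floor L/R/top",[(onz("wrist",130+u/2,60+v/2,.004,st)).round(4)[:2].tolist() for u,v in((243,275),(346,275),(294,228))])
print("kettle rim L/R/top",[(onz("wrist",130+u/2,60+v/2,.05,st)).round(4)[:2].tolist() for u,v in((205,298),(385,298),(294,216))])
# fixed cams: kettle rim centre and pot rim centre by triangulation
print("kettle rim tri",tri((140+236/4,60+281/4),(220+277/4,270+353/4)))
print("pot rim tri",tri((140+221/4,60+160/4),(220+289/4,270+207/4)))
E
```

```text
[ 0.44207051 -0.43011868  0.11514011]
foot near tool [-0.0184  0.034   0.0012]
floor L/R/top [[0.4186, -0.4335], [0.4674, -0.4229], [0.4378, -0.4058]]
kettle rim L/R/top [[0.4059, -0.435], [0.4794, -0.4191], [0.4349, -0.3936]]
kettle rim tri (array([ 0.4439, -0.4253,  0.0423]), np.float64(0.0018))
pot rim tri (array([ 0.4406, -0.4278,  0.1643]), np.float64(0.0101))
```

```bash
python3 -m pendant '[[-0.05,0,0.01,0],[0,0.2,0,0],[0,0.3,0,0],[0,0.3,0,0],[0,0.2,0,0],[0,0.1,0,0],[0,0,0,0],[0,0,0,0]]'
python3 - <<'E'
from h import *
plan([.4425,-.4277,.04],12.3)
E
```

```text
t: 53.9
position: [0.4418, -0.4273, 0.0594]
ee_rot: [[0.212, 0.0, 0.977], [-0.977, -0.001, 0.212], [0.001, -1.0, 0.0]]
contact_force: [-0.4, -0.8, 0.4]
opening: 0.0523
pos [ 0.4418 -0.4273  0.0594] phi 12.3 j7 69.3 | turn units -0.01 then shift units [0.01 0.39 0.01] F [-0.4 -0.8  0.4] op 0.0523 t 53.9
```

```bash
python3 -m pendant '[[0,0.12,0.01,0],[0,0.12,0,0],[0,0.08,0,0],[0,0.04,0,0],[0,0,0,0],[0,0,0,0]]'
python3 - <<'E'
from h import *
plan([.4425,-.4277,.038],12.3)
g,im=grab("side","s28",(220,270,400,410),4)
E
```

```text
t: 54.5
position: [0.4421, -0.4269, 0.0411]
ee_rot: [[0.212, 0.0, 0.977], [-0.977, -0.0, 0.212], [0.0, -1.0, -0.0]]
contact_force: [0.0, -0.4, -0.0]
opening: 0.0523
pos [ 0.4421 -0.4269  0.0411] phi 12.3 j7 69.7 | turn units -0.0 then shift units [0.02 0.06 0.  ] F [ 0.  -0.4 -0. ] op 0.0523 t 54.5
```

View pics/s28.png

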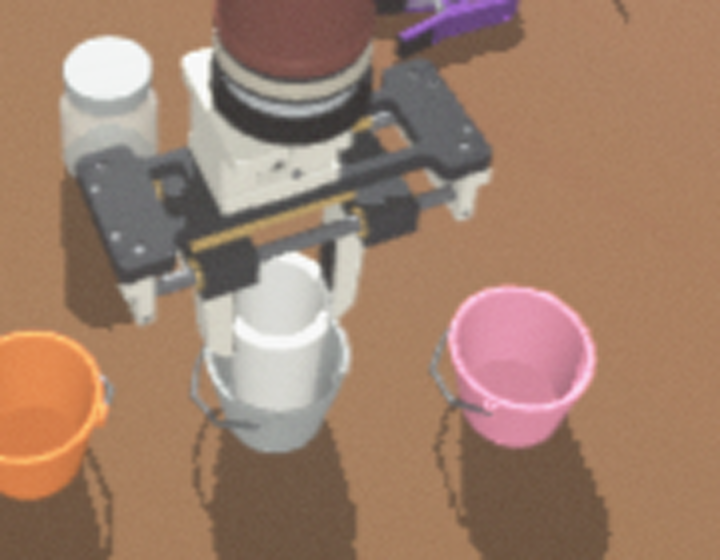

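```bash
python3 -m pendant '[[0.01,0.03,0,0],[0,0.02,0,0],[0,0,0,0],[0,0,0,0]]'
python3 -m pendant '[[0,0,0,0],[0,0,0,0],[0,0,0,0],[0,0,0,0],[0,0,0,0]]' 1
python3 -m pendant '[[0,-0.15,0,0],[0,-0.4,0,0],[0,-0.6,0,0],[0,-0.8,0,0],[0,-0.8,0,0],[0,-0.6,0,0],[0,-0.3,0,0],[0,0,0,0]]'
python3 - <<'E'
from h import *
g,im=grab("side","s29",(220,270,400,410),4)
st,im=grab("wrist","w29");np.save("w29st.npy",st,allow_pickle=True);print(st["position"])
E
```

```text
t: 54.95
position: [0.4421, -0.4273, 0.0386]
ee_rot: [[0.212, -0.0, 0.977], [-0.977, -0.0, 0.212], [0.0, -1.0, -0.0]]
contact_force: [0.0, -0.8, -0.2]
opening: 0.0522
t: 55.45
position: [0.4422, -0.4273, 0.0386]
ee_rot: [[0.212, 0.0, 0.977], [-0.977, -0.0, 0.212], [0.0, -1.0, -0.0]]
contact_force: [0.2, 0.9, 0.4]
opening: 0.0876
t: 56.25
position: [0.4431, -0.4288, 0.2245]
ee_rot: [[0.212, 0.005, 0.977], [-0.977, -0.005, 0.212], [0.006, -1.0, 0.004]]
contact_force: [0.5, 1.3, 0.9]
opening: 0.093
[ 0.44237369 -0.4276878   0.22233424]
```

View pics/s29.png

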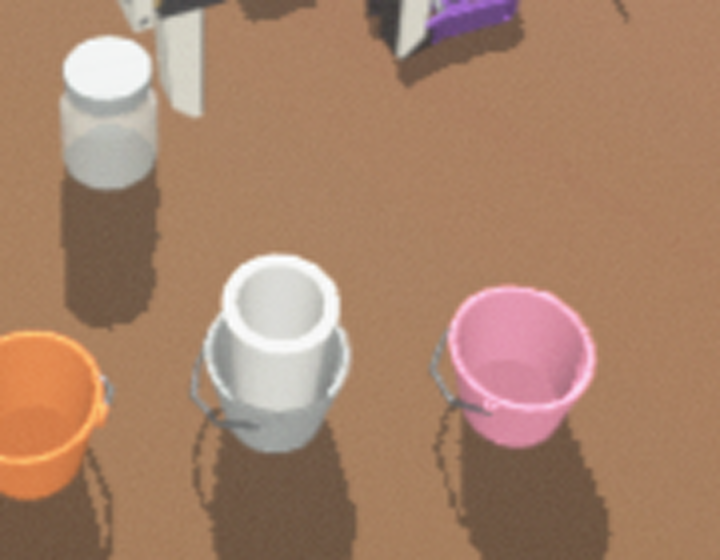

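View pics/w29.png

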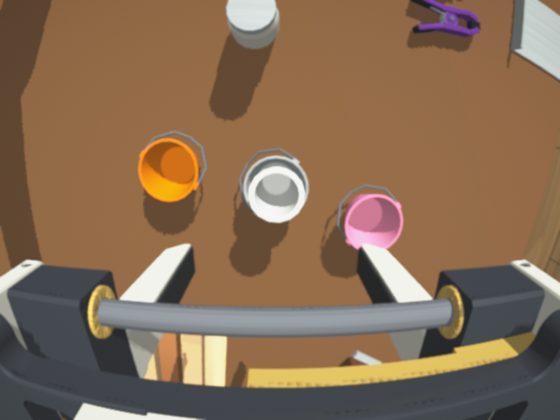

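```bash
python3 - <<'E'
from h import *
st=np.load("w29st.npy",allow_pickle=True).item();im=cv2.imread("pics/w29.png")
for z in(.089,.11):print("pot rim expected side px if z=",z,proj("side",[.4433,-.430,z]),"seen",(220+281/4,270+304/4))
cv2.imwrite("pics/c29.png",cv2.resize(im[140:230,230:320],None,fx=6,fy=6,interpolation=2))
plan([.56,-.06,.33])
E
```

```text
pot rim expected side px if z= 0.089 [289.85716835 346.11245339] seen (290.25, 346.0)
pot rim expected side px if z= 0.11 [290.27025543 339.53089875] seen (290.25, 346.0)
pos [ 0.4419 -0.4269  0.2208] phi 12.3 j7 65.4 | turn units 0.0 then shift units [-6.67 -2.18  3.87] F [ 0.7  0.2 -0.6] op 0.0927 t 56.35
```

View pics/c29.png

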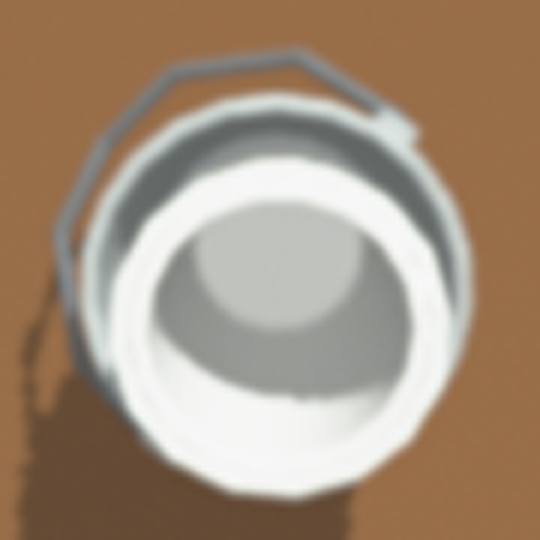

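The pot rim matches a seated height of 89 mm to within half a pixel. Now a final overview from above the board.

```bash
python3 -m pendant '[[-0.3,-0.3,0.2,0],[-0.5,-0.3,0.3,0],[-0.7,-0.3,0.4,0],[-0.7,-0.3,0.4,0],[-0.7,-0.2,0.4,0],[-0.7,-0.2,0.4,0],[-0.7,-0.2,0.4,0],[-0.7,-0.2,0.4,0],[-0.6,-0.1,0.3,0],[-0.3,0,0.2,0],[0,0,0,0],[0,0,0,0]]'
python3 -m pendant '[[0.3,0,0.2,0],[0.2,0,0.1,0],[0,0,0,0],[0,0,0,0],[0,0,0,0]]'
python3 - <<'E'
from h import *
st,im=grab("wrist","w30");np.save("w30st.npy",st,allow_pickle=True);print(st["position"])
c=np.load("w29st.npy",allow_pickle=True).item();print("pot rim",onz("wrist",277.2,194.5,.088,c))
g,im=grab("side","s30");g,im=grab("scene","sc30")
E
```

```text
t: 57.55
position: [0.5447, -0.1037, 0.3247]
ee_rot: [[0.212, -0.003, 0.977], [-0.977, -0.001, 0.212], [0.0, -1.0, -0.003]]
contact_force: [-0.1, -0.2, -0.4]
opening: 0.0928
t: 58.05
position: [0.5651, -0.1242, 0.326]
ee_rot: [[0.212, -0.001, 0.977], [-0.977, 0.0, 0.212], [-0.001, -1.0, -0.0]]
contact_force: [0.9, -0.4, 0.6]
opening: 0.0932
[ 0.5651199  -0.12415548  0.3259794 ]
pot rim [ 0.443939   -0.42813248  0.088     ]
```

View pics/w30.png

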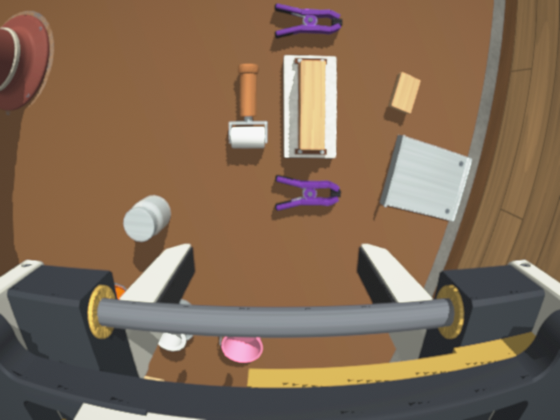

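View pics/s30.png

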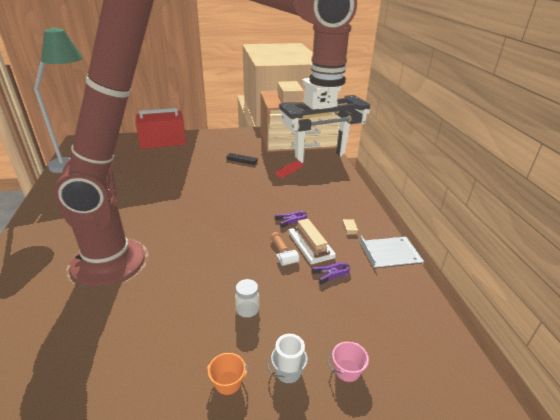

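```bash
python3 - <<'E'
from h import *
st=np.load("w30st.npy",allow_pickle=True).item()
P=lambda u,v,z:onz("wrist",u,v,z,st)[:2]
B=np.mean([P(*q,.016) for q in((286,56),(336,56),(336,157),(284,157))],0);print("board",B)
th=np.radians(12.3);R=np.array([[np.cos(th),np.sin(th)],[-np.sin(th),np.cos(th)]])
for n,q in(("clamp+",P(311,20,.02)),("clamp-",P(310,194,.02)),("roller",(P(249,64,.016)+P(248,148,.016))/2),("caul",(P(300,59,.054)+P(325,59,.054)+P(326,151,.054)+P(300,151,.054))/4)):
    print(n,(R@(q-[.595,-.0137])).round(4))
def ang(a,b,z):
    d=R@(P(*b,z)-P(*a,z));return np.degrees(np.arctan2(d[1],d[0])).round(1)
print(ang((278,21),(340,23),.02),ang((279,194),(340,192),.02),ang((249,64),(248,148),.016))
E
```

```text
board [ 0.59677485 -0.01531536]
clamp+ [0.0017 0.1361]
clamp- [ 0.0013 -0.1403]
roller [-0.0946 -0.0018]
caul [ 0.0002 -0.0019]
0.2 2.0 -91.1
```

All parts are well within tolerance, so I'm handing in.

```bash
python3 -c "
from cell import arm
print(arm.finish_job())"
```

```text
the job is handed in; nothing more can be done
None
```

I laid out the whole bench and handed the job in at about 58 s of the 112 s. No verdict was reported, so the results below are from my own last camera checks.

| Part | Last measurement (board frame unless noted) | Required |
|---|---|---|
| Caul | centre within 2 mm; lies parallel on the work, between the end stops | within 10 mm |
| Roller | x = -95 mm, y = -2 mm, about 1° off parallel | x -117 to -73 mm, y ±25 mm, 11° |
| Clamp, +y end | y = +136 mm, x = +2 mm, within 2° | y 116 to 160 mm, x ±25 mm, 11° |
| Clamp, -y end | y = -140 mm, x = +1 mm, within 2° | y -160 to -116 mm, x ±25 mm, 11° |
| Pot | upright, rim at the 89 mm expected when seated, about 2 mm off the kettle's axis | within 8 mm |

- **Left alone:** The kettle, jar, offcut and look-alikes all looked unmoved in the last pictures. I did not measure them numerically at the end.
- **Fingertip error:** The real fingertips sit about 27 mm behind the stated TCP. My first grasp of the caul closed above it and came away empty. I confirmed the offset in three camera views, and every grasp after that used it and held.
- **Small disagreements:** Board-centre estimates from different views differ by about 2 mm. Rough triangulation from the two fixed cameras put the kettle's rim about 5 mm from the wrist-camera position. I used the wrist values, and the pot went in without touching anything.

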